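# Line up the bar tins on the glass-topped shelf

## Robot

A 6-joint arm with a two-finger parallel gripper is mounted at the origin on the work surface. World frame = base frame: x ahead of the robot, y to its left, z up, the work surface at z = 0. Lengths are in mm, angles in rad, forces in N, time in s.
With the tool pointing down it reaches from about 400 to 925 mm from the base axis. Payload 12.5 kg.
Tool frame: the origin (TCP) lies at the very end of the fingers, on their centre line; the grasp point (between the pads) lies behind it (env.grip_depth is the z of the grasp point in the tool frame, in mm); z points along the fingers, y is the line along which they close (so a half turn about z gives the same grasp; the last joint's range is limited). The gripper opens to 95 mm and grips with 3 to 60 N. Pads are 20 mm wide; open, the fingers measure 119 mm over their backs; the gripper's body (75 mm by 180 mm) begins 59 mm behind the grasp point.
Start: joints at [-1.214, 0.491, 1.559, -0, 1.092, -0.106], TCP at [279.06, -559.264, 185.661] pointing down, gripper open.
Joint ranges: [-3.1, 3.1], [-0.84, 2.19], [0.05, 2.79], [-1.13, 4.28], [0.06, 2.93], [-2.69, 2.69]. Speed limits (rad/s): [2.22, 2.22, 2.79, 3.14, 3.14, 3.14].

## Interface

Orientations are given as [roll, pitch, yaw] about the fixed x, y, z axes, in that order (R = Rz(yaw) Ry(pitch) Rx(roll)).
In Python, from cell import env, optics gives the robot as it stands.
- The arm moves only by the tool step_arm, never from a script. Its argument "moves" is a list of rows, each an object of numbers: "tx", "ty", "tz": the shift along the tool's x, y, z in mm; "roll": the turn about the tool's z in rad. In form: [{"tx": .., "ty": .., "tz": .., "roll": ..}, ...]. A call has 1 to 12 rows; each row is the pose to reach, as a shift and turn from the pose commanded when the call began, along the tool's axes at that moment; what a row does not reach only later rows make up. A row lasts 1/12 s, in which the tool goes at most 41.7 mm and 7.16 degrees, less where a joint would pass 70% of its speed; a pose out of reach is approached as far as the arm can. A call with a gripper value outside its range is refused whole. "grip" is the finger opening in mm, from 0 to 95.1, set as the call begins (left out, the last holds). The fingers move at their own pace and stop on an object; the grip force is fixed at half the most. Time passes only in rows, so rows that repeat a pose let the fingers close. It gives the time, the measured TCP pose, the force, the opening and the grip force at its end, in the units of the state.
- env.state(): the state, without advancing time (a new reading comes with each control period).
- optics.read_camera(name): name is "scene" or "top" or "wrist"; returns a dict with "pixels" (480x640x3 uint8, blue, green, red), "mtx" (3x3 intrinsics, pixels), "view" (4x4, takes a point from world to camera coordinates). Camera axes: x right, y down, z forward; pixel columns grow to the right and rows downward; lengths in mm; the calibration is good to about 2 mm. The wrist camera is an equidistant fisheye: a pixel r from the principal point sees the ray r / f radians off the axis. A picture is of the moment at which its call begins. There is no depth.
- env.job_done(): hands the job in; it is judged then, once.
The state is a dict: "t": time; "joints": joint angles; "qvel": joint speeds; "tau": joint torques, N m; "eef_pos": TCP position; "tcp_rot": TCP orientation; "ft_force": force on the tool from outside, world axes, zero at the start; "moment": the same for the moment, N m; "opening": opening from 0.0 (shut) to 1.0 (fully open); "grip_force": force on a finger pad.
Only numpy, scipy, OpenCV 4.12 (cv2) and the standard library are available. Lean on these libraries where they do the work, as an engineer would, in place of code of your own. Each camera call takes 0.05 s, during which the arm holds its last target. There are 200 camera calls.

## Task

Put the copper and the green tin on the floor board of the little shelf beside the white one and make one neat row against the brass bookend: white next to the bookend, copper next, green last, all upright, square, with their backs against the low brass back rail and sides touching with no gaps. Close the row up by feel: do not shove the bookend along, do not tip a tin over, and leave everything else on the cart where it stands.

Things in the scene. Friction and masses are not known exactly. Their poses are not given: they have to be found in the camera images.
- rack: low walnut shelf with a glass top, fixed to the cart, open towards the robot. Origin: under the centre of its floor board; x to its back, y to its left (seen from the robot), z up. Floor board: top at z = 24 mm, x -55 to 55, y -200 to 200 mm. Right end board at y = -200 mm, full height; left end open but for a 20 mm post at x = 60, y = 190 mm. Clear height under the top 206 mm.
- back_rail (a point): middle of the front face of the brass back rail, on the rack's floor board: in the rack's frame x = 38, y = 0, z = 37 mm; the rail runs along y and its top is at z = 50 mm. A tin against it has its centre at x = 10 mm.
- glass_edge (a point): middle of the lower brass front edge of the glass top: in the rack's frame x = -16, y = -8, z = 230 mm; the top hangs over the row from there to x = 70 mm, with two small fixed bottles on it (to z = 343 mm). A tool must come in below it from the front, tilted 30 to 45 degrees from vertical with the fingers pointing down and to the back.
- bookend (a joint): brass bookend, an upright plate 66 mm deep (x), 6 mm thick and 66 mm high that slides stiffly on the rack's floor board along the rack's y; value in m, 0 = far right, growing to the left (+y) up to 0.07; it slips at about 22 N. It must stay where it stands at the start.
- bookend_face (a point): middle of the bookend's left face, which the white tin is to touch: in the rack's frame at x = 2 mm, y = -160 mm + joint value, z = 57 mm; axes as the rack's
- tin_white: square storage tin, 56 x 56 mm and 72 mm high (straight flat sides to 66 mm, then a 50 mm wide, 6 mm high wooden lid, fixed), about 0.2 kg, white with a brass band. Origin: centre of its underside; z up, x and y square to its sides. It starts standing askew on the rack's floor board, to the left of the bookend and a little in front of the back rail.
- tin_copper: square storage tin, 56 x 56 mm and 72 mm high (straight flat sides to 66 mm, then a 50 mm wide, 6 mm high wooden lid, fixed), about 0.2 kg, copper with a dark band. Origin: centre of its underside; z up, x and y square to its sides. It starts on the cart top in front of the rack, at left or right.
- tin_green: square storage tin, 56 x 56 mm and 72 mm high (straight flat sides to 66 mm, then a 50 mm wide, 6 mm high wooden lid, fixed), about 0.2 kg, green with a pale band. Origin: centre of its underside; z up, x and y square to its sides. It starts on the cart top in front of the rack, on the other side from the copper tin.
- decanter: glass decanter with stopper, 96 mm across, 224 mm high, origin under its centre; leave alone
- mug: copper-tone mug, 82 mm across, 95 mm high, handle at its +y, origin under its centre; leave alone
- muddler: bamboo muddler lying on the cart, 160 mm long along its x, 30 mm thick, origin under its middle; leave alone
- jigger: steel jigger, 46 mm across, 82 mm high, origin under its centre; leave alone
- tumbler: glass tumbler, 78 mm across, 90 mm high, origin under its centre; leave alone

How it is judged (in metres and radians):
At the end, for the whole second after the job is handed in: All three tins upright (0.05 rad), at rest on the floor board, square to the rack (0.07 rad), backs within 4 mm of the rail; order from the bookend: white, copper, green, each gap (also white to bookend) under 3 mm (x of each of tin_white, tin_copper, tin_green in the frame of rack above 0.006 m and z of tin_white in the frame of rack between 0.021 and 0.028 m and angle between each of tin_white, tin_copper, tin_green's own z axis and vertical below 0.05 rad and linear speed of each of tin_white, tin_copper, tin_green below 0.01 m/s and (angle between the x axis of tin_white and the x axis of rack, either way round below 0.07 rad or angle between the y axis of tin_white and the x axis of rack, either way round below 0.07 rad) and z of tin_copper in the frame of rack between 0.021 and 0.028 m and (angle between the x axis of tin_copper and the x axis of rack, either way round below 0.07 rad or angle between the y axis of tin_copper and the x axis of rack, either way round below 0.07 rad) and z of tin_green in the frame of rack between 0.021 and 0.028 m and (angle between the x axis of tin_green and the x axis of rack, either way round below 0.07 rad or angle between the y axis of tin_green and the x axis of rack, either way round below 0.07 rad) and y of tin_white in the frame of bookend_face between 0.025 and 0.031 m and horizontal distance between tin_white and tin_copper below 0.059 m and horizontal distance between tin_copper and tin_green below 0.059 m and horizontal distance between tin_white and tin_green above 0.105 m); the robot touches nothing.
It fails at once if the bookend was shoved more than 6 mm from where it stood (distance of bookend_face from where it was at the start of the episode above 0.006 m).
It fails at once if a tin was tipped over (angle between any of tin_white, tin_copper, tin_green's own z axis and vertical above 1.2 rad).
It fails at once if another thing on the cart was moved more than 25 mm (distance of any of decanter, mug, muddler, jigger, tumbler from where it was at the start of the episode above 0.025 m).
It also fails if it takes over 72 s, if anything falls off the work surface, if the arm or the gripper's body presses on something with over 40 N, if the wrist force passes 120 N, or if a joint passes its speed limit or range.

## Working session

There is one attempt and no reset: what is moved stays moved. The work goes in short steps, Python scripts to look and compute and a tool call to move; the robot and the scene stay as the last step left them, time stands still between calls to the robot, and variables do not carry over. Pictures are saved under pics/ and viewed, at most 10 in all, crops included, and the job is handed in when it is done.

Besides the shell and the picture viewer there is one more tool, called after "Call:" as name(argument=value, ...) on one line, values as JSON. step_arm: Moves the arm, as the interface text tells. Its arguments: {"type":"object","properties":{"moves":{"type":"array"},"grip":{"type":"number"}},"required":["moves"]}

```bash
ls; mkdir -p pics; python3 - <<'E'
from cell import env, optics
import cv2, numpy as np, pickle
d={}
for n in("scene","top","wrist"):
    r=optics.read_camera(n); d[n]=r; cv2.imwrite(f"pics/{n}0.png",r["pixels"]); print(n,r["mtx"].tolist(),np.round(r["view"],3).tolist())
pickle.dump(d,open("d0.pkl","wb"))
print(env.state(),env.grip_depth)
E
```

```text
pics
scene [[541.2259315845441, 0.0, 314.9662665437972], [0.0, 541.2259315845441, 244.38277471914634], [0.0, 0.0, 1.0]] [[-0.153, 0.988, -0.005, 56.933], [0.853, 0.129, -0.506, -394.196], [-0.499, -0.082, -0.863, 1565.713], [0.0, 0.0, 0.0, 1.0]]
top [[592.193055489306, 0.0, 325.9285487124145], [0.0, 592.193055489306, 245.82554730948937], [0.0, 0.0, 1.0]] [[-0.015, -1.0, -0.019, 35.012], [-0.993, 0.018, -0.116, 576.089], [0.116, 0.018, -0.993, 1500.54], [0.0, 0.0, 0.0, 1.0]]
wrist [[371.64829954431775, 0.0, 321.30025539095743], [0.0, 371.64829954431775, 243.17005191611076], [0.0, 0.0, 1.0]] [[0.446, -0.895, -0.0, -624.156], [-0.864, -0.43, 0.262, -29.418], [-0.235, -0.117, -0.965, 389.063], [0.0, 0.0, 0.0, 1.0]]
{'t': 0.15, 'joints': array([-1.21357039e+00,  4.91401978e-01,  1.55931317e+00,  1.33651615e-05,
        1.09170110e+00, -1.05605976e-01]), 'qvel': array([ 0.00117308, -0.00197179, -0.00192169, -0.00011338, -0.00022052,
        0.00159695]), 'tau': array([ 8.97831105e-04, -6.12893128e+01, -2.58279580e+01,  6.92675100e-02,
        4.73007595e-02, -5.37390531e-05]), 'eef_pos': array([ 279.00134144, -559.04375108,  185.20659524]), 'tcp_rot': array([-3.14077490e+00, -9.86043007e-05,  4.62825709e-01]), 'ft_force': array([0.05858592, 0.52963931, 0.69836763]), 'moment': array([ 0.03679954, -0.01570643, -0.01439531]), 'grip_force': 0.0, 'opening': 0.9984471168962368} -18.8
```

View pics/scene0.png

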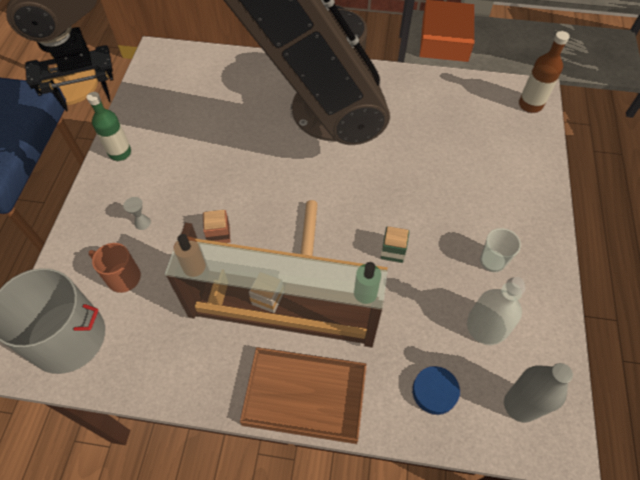

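View pics/top0.png

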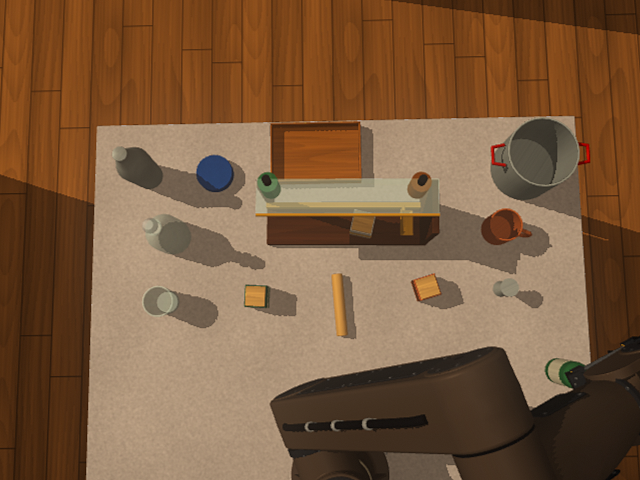

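The scene view (from the back) shows the rack at (165–385, 235–345), copper at (216,225), green at (396,243). In the top view: copper lid (427,288), green lid (256,296), white lid (362,223) under the glass, bookend (407,222) and the muddler (339,305).

```bash
cat > h.py <<'E'
import numpy as np, cv2, pickle
def ray(c,uv):
    """world origin, unit dir of a pixel (pinhole)"""
    V=c["view"]; R=V[:3,:3]; o=-R.T@V[:3,3]
    d=R.T@np.linalg.inv(c["mtx"])@np.array([uv[0],uv[1],1.]); return o,d/np.linalg.norm(d)
def wray(c,uv):
    K=c["mtx"];V=c["view"];R=V[:3,:3];o=-R.T@V[:3,3]
    x=(uv[0]-K[0,2])/K[0,0];y=(uv[1]-K[1,2])/K[1,1];r=np.hypot(x,y)
    d=np.array([np.sin(r)*x/r,np.sin(r)*y/r,np.cos(r)]) if r>0 else np.array([0,0,1.]); return o,R.T@d
def plane(od,z): o,d=od; return o+d*(z-o[2])/d[2]
def tri(*rs):
    A=np.zeros((3,3));b=np.zeros(3)
    for o,d in rs: P=np.eye(3)-np.outer(d,d);A+=P;b+=P@o
    p=np.linalg.solve(A,b); return p,max(np.linalg.norm((np.eye(3)-np.outer(d,d))@(p-o)) for o,d in rs)
def proj(c,p): q=c["view"][:3,:3]@p+c["view"][:3,3]; q=c["mtx"]@q; return q[:2]/q[2]
E
python3 - <<'E'
from h import *
d=pickle.load(open("d0.pkl","rb"));T=d["top"]["pixels"];S=d["scene"]["pixels"]
def lid(img,box):
    x0,y0,x1,y1=box;h=cv2.cvtColor(img[y0:y1,x0:x1],cv2.COLOR_BGR2HSV)
    print(box,h[(y1-y0)//2,(x1-x0)//2])
    m=cv2.inRange(h,(8,70,130),(24,255,255));n,l,s,c=cv2.connectedComponentsWithStats(m)
    i=1+s[1:,4].argmax();m=(l==i).astype(np.uint8);cnt=cv2.findContours(m,0,2)[0][0]
    r=cv2.minAreaRect(cnt);print(c[i]+[x0,y0],s[i],r[1],r[2]); return c[i]+[x0,y0],cv2.boxPoints(r)+[x0,y0]
for nm,bt,bs in(("copper",(405,268,450,308),(195,200,240,250)),("green",(238,278,275,315),(378,220,415,265))):
    a,ab=lid(T,bt);b,bb=lid(S,bs)
    print(nm,tri(ray(d["top"],a),ray(d["scene"],b)),plane(ray(d["top"],a),72))
    P=np.array([plane(ray(d["top"],q),72) for q in ab]);e=np.diff(P,axis=0);print(np.linalg.norm(e,axis=1),np.arctan2(e[:,1],e[:,0]))
a=cv2.resize(T[172:250,250:450],None,fx=3.5,fy=3.5,interpolation=2);b=cv2.resize(S[228:348,160:395],None,fx=2.7,fy=2.7,interpolation=2)
c=np.zeros((a.shape[0]+b.shape[0],800,3),np.uint8);c[:a.shape[0],:a.shape[1]]=a;c[a.shape[0]:,:b.shape[1]]=b;print(c.shape,a.shape)
cv2.imwrite("pics/c.png",c)
E
```

```text
(405, 268, 450, 308) [ 16 170 184]
[422.83623418 284.69857595] [   0    0   45   40 1264] (39.0, 44.0) 90.0
(195, 200, 240, 250) [ 16 119 178]
[215.22203098 222.00688468] [  8   9  25  27 581] (26.0, 24.0) 90.0
copper (array([ 471.5207521 , -220.94400084,   64.83895971]), np.float64(4.167605191273931)) [ 470.06878972 -215.8437282    72.        ]
[109.93893437  97.19976926 109.11193887] [-1.58774225  3.10225751  1.55513082]
(238, 278, 275, 315) [ 17 171 207]
[251.31711409 293.76845638] [  0   0  37  37 596] (36.0, 36.0) 90.0
(378, 220, 415, 265) [ 15 121 184]
[396.46618357 236.39130435] [  7   6  24  22 414] (22.029464721679688, 18.741485595703125) 9.462322235107422
green (array([454.59306058, 208.797728  ,  77.36723539]), np.float64(4.227004995045534)) [454.38048995 213.82420251  72.        ]
[90.79225503 89.92280868 90.15562014] [-1.58741208  3.13633107  1.55535859]
(597, 800, 3) (273, 700, 3)
```

View pics/c.png

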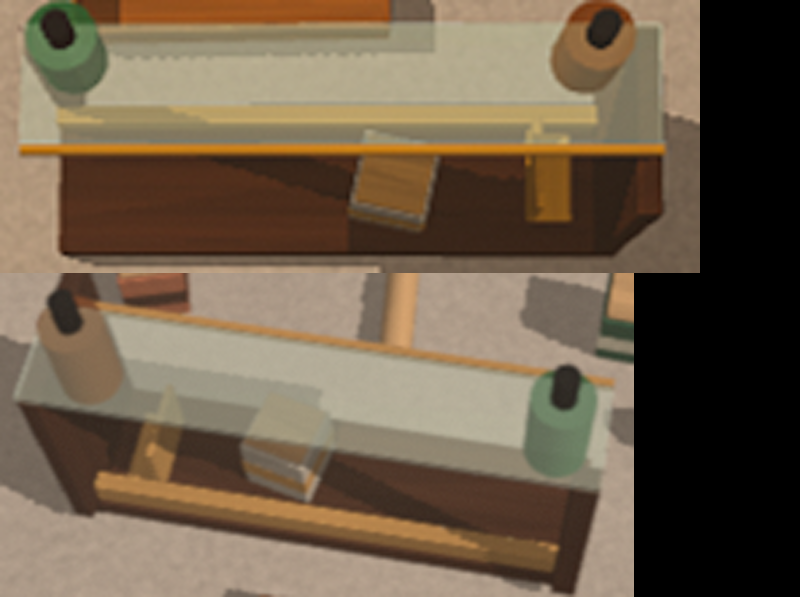

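The composite shows the white tin askew under the glass with its lid at top px (362,225), the brass back rail at row ~205, the bookend at (400–413, 211–235) and the glass front edge at row 215. The moves only shift the tool and turn it about its own z, so I'll check how the arm behaves at the edge of its reach in free space, because the shelf needs a tilted tool.

Call:
step_arm(moves=[{"ty": 40,"tz": -20},{"ty": 80,"tz": -40},{"ty": 120,"tz": -60},{"ty": 160,"tz": -60},{"ty": 200,"tz": -60},{"ty": 240,"tz": -60},{"ty": 280,"tz": -60},{"ty": 320,"tz": -60},{"ty": 360,"tz": -60},{"ty": 400,"tz": -60},{"ty": 400,"tz": -60},{"ty": 400,"tz": -60}])

```text
validation failed for argument at $.mo...
```

Call:
step_arm(moves=[{"tx": 0,"ty": 40,"tz": -20,"roll": 0},{"tx": 0,"ty": 80,"tz": -40,"roll": 0},{"tx": 0,"ty": 120,"tz": -60,"roll": 0},{"tx": 0,"ty": 160,"tz": -60,"roll": 0},{"tx": 0,"ty": 200,"tz": -60,"roll": 0},{"tx": 0,"ty": 240,"tz": -60,"roll": 0},{"tx": 0,"ty": 280,"tz": -60,"roll": 0},{"tx": 0,"ty": 320,"tz": -60,"roll": 0},{"tx": 0,"ty": 360,"tz": -60,"roll": 0},{"tx": 0,"ty": 400,"tz": -60,"roll": 0}])

```text
t: 0.98
eef_pos: [421.4, -845.2, 236.5]
tcp_rot: [3.126, -0.0, 0.463]
ft_force: [33.6, -71.1, 83.1]
opening: 0.998
grip_force: 0.0
```

Call:
step_arm(moves=[{"tx": 0,"ty": 0,"tz": 0,"roll": 0},{"tx": 0,"ty": 0,"tz": 0,"roll": 0},{"tx": 0,"ty": 0,"tz": 0,"roll": 0}])

```text
t: 1.23
eef_pos: [421.8, -846.1, 238.5]
tcp_rot: [3.12, 0.0, 0.463]
ft_force: [0.2, 0.2, 1.6]
opening: 0.998
grip_force: 0.0
```

The arm does tilt outward slightly at the edge of its reach. I'll check whether that grows and whether it stays.

Call:
step_arm(moves=[{"tx": 0,"ty": 20,"tz": 0,"roll": 0},{"tx": 0,"ty": 40,"tz": 0,"roll": 0},{"tx": 0,"ty": 60,"tz": 0,"roll": 0},{"tx": 0,"ty": 80,"tz": 0,"roll": 0},{"tx": 0,"ty": 80,"tz": 0,"roll": 0},{"tx": 0,"ty": 80,"tz": 0,"roll": 0}])

```text
t: 1.73
eef_pos: [428.8, -860.2, 216.3]
tcp_rot: [3.094, 0.0, 0.463]
ft_force: [0.0, 0.4, 0.0]
opening: 1.0
grip_force: 0.0
```

```bash
python3 -c "
from cell import env
s=env.state();print(s['t'],s['joints'],s['eef_pos'],s['tcp_rot'],s['ft_force'])"
```

```text
1.7333 [-1.17793288  1.18127806  0.04737718  0.00334816  1.8653088  -0.06888132] [ 428.83480818 -860.163024    216.30042197] [3.09385821e+00 1.30383255e-04 4.62789850e-01] [0.0424054  0.40235859 0.03217815]
```

Call:
step_arm(moves=[{"tx": 0,"ty": -15,"tz": -5,"roll": 0},{"tx": 0,"ty": -40,"tz": -10,"roll": 0},{"tx": 0,"ty": -65,"tz": -20,"roll": 0},{"tx": 0,"ty": -90,"tz": -30,"roll": 0},{"tx": 0,"ty": -115,"tz": -40,"roll": 0},{"tx": 0,"ty": -140,"tz": -50,"roll": 0},{"tx": 0,"ty": -150,"tz": -55,"roll": 0},{"tx": 0,"ty": -150,"tz": -55,"roll": 0}])

```text
t: 2.4
eef_pos: [360.4, -722.9, 268.6]
tcp_rot: [3.089, 0.0, 0.463]
ft_force: [-0.2, -0.9, 0.7]
opening: 0.999
grip_force: 0.0
```

The tilt persists once the arm has gone to the limit, and this follows the stated rule "approached as far as the arm can". I'll build up the tilt this way.

Call:
step_arm(moves=[{"tx": 0,"ty": 20,"tz": 0,"roll": 0},{"tx": 0,"ty": 50,"tz": 0,"roll": 0},{"tx": 0,"ty": 80,"tz": 0,"roll": 0},{"tx": 0,"ty": 110,"tz": 0,"roll": 0},{"tx": 0,"ty": 130,"tz": 0,"roll": 0},{"tx": 0,"ty": 300,"tz": -80,"roll": 0},{"tx": 0,"ty": 300,"tz": -80,"roll": 0},{"tx": 0,"ty": 400,"tz": -120,"roll": 0},{"tx": 0,"ty": 400,"tz": -120,"roll": 0},{"tx": 0,"ty": 400,"tz": -120,"roll": 0}])

```text
t: 3.23
eef_pos: [421.1, -844.7, 287.6]
tcp_rot: [3.062, 0.0, 0.463]
ft_force: [1.1, -0.1, 0.8]
opening: 0.999
grip_force: 0.0
```

```bash
python3 -c "
from cell import env
s=env.state();print(s['t'],s['joints'],s['eef_pos'],s['tcp_rot'],s['ft_force'])"
```

```text
3.2333 [-1.17990102  1.10538807  0.04738197  0.00571875  1.90902829 -0.06986786] [ 421.14646615 -844.72909742  287.60394275] [3.06162245e+00 3.51421595e-04 4.62862052e-01] [ 1.07660397 -0.10947326  0.76790768]
```

Call:
step_arm(moves=[{"tx": 0,"ty": 800,"tz": -300,"roll": 0},{"tx": 0,"ty": 800,"tz": -300,"roll": 0},{"tx": 0,"ty": 800,"tz": -300,"roll": 0},{"tx": 0,"ty": 800,"tz": -300,"roll": 0},{"tx": 0,"ty": 800,"tz": -300,"roll": 0},{"tx": 0,"ty": 800,"tz": -300,"roll": 0},{"tx": 0,"ty": 800,"tz": -300,"roll": 0},{"tx": 0,"ty": 800,"tz": -300,"roll": 0},{"tx": 0,"ty": 800,"tz": -300,"roll": 0},{"tx": 0,"ty": 800,"tz": -300,"roll": 0},{"tx": 0,"ty": 800,"tz": -300,"roll": 0},{"tx": 0,"ty": 800,"tz": -300,"roll": 0}])

```text
t: 4.23
eef_pos: [423.2, -848.8, 294.5]
tcp_rot: [3.037, 0.0, 0.463]
ft_force: [-0.7, -0.5, 0.7]
opening: 1.0
grip_force: 0.0
```

```bash
python3 -c "
from cell import env
s=env.state();print(s['t'],s['joints'],s['eef_pos'],s['tcp_rot'],s['ft_force'])"
```

```text
4.2333 [-1.18014865  1.09816594  0.04838078  0.00788355  1.89108251 -0.06925617] [ 423.24026452 -848.77606105  294.49918416] [3.03737053e+00 1.46593873e-05 4.62774447e-01] [-0.65589555 -0.49618408  0.71512113]
```

Call:
step_arm(moves=[{"tx": 0,"ty": 800,"tz": -300,"roll": 0},{"tx": 0,"ty": 800,"tz": -300,"roll": 0},{"tx": 0,"ty": 800,"tz": -300,"roll": 0}])

```text
t: 4.48
eef_pos: [425.9, -854.0, 302.9]
tcp_rot: [3.007, 0.0, 0.463]
ft_force: [-0.3, 0.0, -1.1]
opening: 1.002
grip_force: 0.0
```

Call:
step_arm(moves=[{"tx": 0,"ty": 800,"tz": -300,"roll": 0},{"tx": 0,"ty": 800,"tz": -300,"roll": 0}])

```text
t: 4.65
eef_pos: [428.5, -859.2, 311.0]
tcp_rot: [2.977, 0.0, 0.463]
ft_force: [0.2, -0.6, 0.1]
opening: 1.003
grip_force: 0.0
```

Call:
step_arm(moves=[{"tx": 0,"ty": 800,"tz": -300,"roll": 0}])

```text
t: 4.73
eef_pos: [430.5, -863.3, 316.3]
tcp_rot: [2.956, 0.0, 0.463]
ft_force: [-0.6, 0.5, -0.6]
opening: 0.999
grip_force: 0.0
```

Call:
step_arm(moves=[{"tx": 0,"ty": 800,"tz": -200,"roll": 0}])

```text
t: 4.82
eef_pos: [433.7, -869.5, 320.7]
tcp_rot: [2.928, 0.0, 0.463]
ft_force: [-0.9, 0.5, -0.5]
opening: 0.998
grip_force: 0.0
```

Call:
step_arm(moves=[{"tx": 0,"ty": 800,"tz": -200,"roll": 0}])

```text
t: 4.9
eef_pos: [436.6, -875.3, 323.5]
tcp_rot: [2.904, 0.0, 0.463]
ft_force: [0.3, 0.2, 0.3]
opening: 0.997
grip_force: 0.0
```

Call:
step_arm(moves=[{"tx": 0,"ty": 800,"tz": -200,"roll": 0}])

```text
t: 4.98
eef_pos: [439.2, -880.6, 327.5]
tcp_rot: [2.88, 0.0, 0.463]
ft_force: [-1.4, 1.3, 0.4]
opening: 1.002
grip_force: 0.0
```

Each one-row call adds about 0.025 rad of tilt. The tilt direction stays fixed in the world, so the rest has to be added at another azimuth to make it point to the rack's back. First I'll measure the rack and tins properly.

```bash
python3 - <<'E'
from h import *
d=pickle.load(open("d0.pkl","rb"));T=d["top"];S=d["scene"]
f=lambda x,y:((x)/3.5+250-.4,(y)/3.5+172-.4)
g=lambda x,y:((x)/2.7+160-.4,(y-273)/2.7+228-.4)
# glass front edge (line), z 230 : top ends, scene ends
a,b=plane(ray(T,f(20,150)),232),plane(ray(T,f(665,150)),232); print("glass edge",a,b,"yaw",np.arctan2(-(b-a)[0]*-1,-(b-a)[1]))
for p,q in((f(20,150),g(614,383)),(f(665,150),g(90,305))): print("tri glass end",tri(ray(T,p),ray(S,q)))
for p,q in((f(60,118),g(557,548)),(f(597,118),g(97,478))): print("tri rail end",tri(ray(T,p),ray(S,q)))
a,b=plane(ray(T,f(62,248)),24),plane(ray(T,f(612,248)),24);print("floor front",a,b,np.arctan2((a-b)[0],(a-b)[1]))
def lid(c,box,lo):
    x0,y0,x1,y1=box;h=cv2.cvtColor(c["pixels"][y0:y1,x0:x1],cv2.COLOR_BGR2HSV)
    m=cv2.inRange(h,lo,(24,255,255));n,l,s,cc=cv2.connectedComponentsWithStats(m)
    i=1+s[1:,4].argmax();m=(l==i).astype(np.uint8);m=cv2.morphologyEx(m,2,np.ones((3,3)));cnt=max(cv2.findContours(m,0,2)[0],key=cv2.contourArea)
    r=cv2.minAreaRect(cnt);print(s[i],r); return np.array(r[0])+[x0,y0],cv2.boxPoints(r)+[x0,y0]
for nm,bt,bs in(("copper",(405,268,450,308),(195,205,240,250)),("green",(238,278,275,315),(378,222,415,265))):
    a,ab=lid(T,bt,(12,120,150));b,bb=lid(S,bs,(12,85,140))
    print(nm,tri(ray(T,a),ray(S,b)),plane(ray(T,a),72),plane(ray(S,b),72))
    P=np.array([plane(ray(T,q),72) for q in ab]);e=np.diff(P,axis=0);print(np.linalg.norm(e,axis=1),np.arctan2(e[:,1],e[:,0]))
# white lid corners, top view
W=[(369,143),(434,157),(425,228),(352,212)]
P=np.array([plane(ray(T,f(*q)),94) for q in W]);print(P.round(),P.mean(0))
print("bookend pts z24/90",[plane(ray(T,f(*q)),z).round() for q,z in(((527,215),24),((527,215),90),((571,220),24),((571,220),90),((540,215),90))])
E
```

```text
glass edge [628.0743823  181.37554914 232.        ] [ 620.25460991 -235.94276857  232.        ] yaw -0.01873595533378218
tri glass end (array([627.67941824, 180.71419445, 234.44038529]), np.float64(0.323410798553528))
tri glass end (array([ 617.44592142, -222.74550936,  224.83996787]), np.float64(14.676628287970876))
tri rail end (array([683.23372177, 167.93051572,  54.19749151]), np.float64(8.393964791555572))
tri rail end (array([ 676.80472008, -221.05739565,   44.32977185]), np.float64(1.0932232264356612))
floor front [589.29910468 178.74760746  24.        ] [ 582.01155874 -230.73299854   24.        ] 0.01779516920621983
[ 10   7  25  25 409] ((22.150001525878906, 18.44999885559082), (19.922346115112305, 20.238574981689453), 71.56505584716797)
[  9   5  22  20 393] ((19.5, 14.5), (19.0, 21.0), 90.0)
copper (array([ 465.93240244, -227.85965917,   65.61766653]), np.float64(0.46938152922228604)) [ 465.52430294 -226.4338503    72.        ] [ 469.89013954 -226.26459398   72.        ]
[50.77976044 49.42988155 50.58272513] [-1.26638431 -2.85573172  1.87460988]
[  7   8  20  20 385] ((16.5, 17.5), (19.0, 19.0), 90.0)
[  7   4  24  22 393] ((18.472972869873047, 14.662162780761719), (21.536266326904297, 18.248287200927734), 9.462322235107422)
green (array([450.10941979, 205.89013588,  67.87672557]), np.float64(0.5101219008489353)) [449.9212671  205.82734426  72.        ] [452.7755513  205.06935827  72.        ]
[47.84777262 47.48479981 47.67037001] [-1.58714887  3.13828998  1.55506563]
[[652. -50.  94.]
 [641. -96.  94.]
 [590. -88.  94.]
 [603. -37.  94.]] [621.68472955 -67.58257163  94.        ]
bookend pts z24/90 [array([ 608., -168.,   24.]), array([ 599., -161.,   90.]), array([ 604., -201.,   24.]), array([ 595., -192.,   90.]), array([ 599., -171.,   90.])]
```

```bash
cat >> h.py <<'E'
from scipy.spatial.transform import Rotation as Rn
def Rt(s): return Rn.from_euler("xyz",s["tcp_rot"]).as_matrix()
def show():
    from cell import env
    s=env.state();R=Rt(s);print("t",s["t"],"pos",s["eef_pos"].round(1),"z",R[:,2].round(3),"y",R[:,1].round(3),"j",s["joints"].round(3),"F",s["ft_force"].round(1));return s,R
def shift(R,*ds):
    for d in ds: print(d,"-> tool",(R.T@np.array(d,float)).round(1))
E
python3 - <<'E'
from h import *
s,R=show(); shift(R,[0,0,100],[325,1200,0],(np.array([790,385,430])-s["eef_pos"]))
E
```

```text
t 4.9833 pos [ 439.2 -880.6  327.5] z [ 0.115 -0.231 -0.966] y [ 0.431 -0.864  0.259] j [-1.181  1.071  0.049  0.019  1.761 -0.067] F [-1.4  1.3  0.4]
[0, 0, 100] -> tool [ -0.   25.9 -96.6]
[325, 1200, 0] -> tool [ 826.5 -897.1 -240.2]
[ 350.8342503  1265.56655016  102.53809786] -> tool [ 878.9 -916.1 -351.4]
```

Call:
step_arm(moves=[{"tx": 7,"ty": -7,"tz": -3,"roll": 0},{"tx": 23,"ty": -24,"tz": -9,"roll": 0},{"tx": 46,"ty": -48,"tz": -18,"roll": 0},{"tx": 69,"ty": -72,"tz": -27,"roll": 0},{"tx": 92,"ty": -96,"tz": -36,"roll": 0},{"tx": 115,"ty": -120,"tz": -45,"roll": 0},{"tx": 138,"ty": -144,"tz": -54,"roll": 0},{"tx": 161,"ty": -168,"tz": -63,"roll": 0},{"tx": 184,"ty": -192,"tz": -72,"roll": 0},{"tx": 207,"ty": -216,"tz": -81,"roll": 0},{"tx": 230,"ty": -240,"tz": -90,"roll": 0},{"tx": 253,"ty": -264,"tz": -99,"roll": 0}])

```text
t: 5.98
eef_pos: [540.4, -514.5, 355.8]
tcp_rot: [2.881, -0.001, 0.463]
ft_force: [1.5, 0.3, 1.5]
opening: 1.003
grip_force: 0.0
```

Call:
step_arm(moves=[{"tx": 23,"ty": -24,"tz": -9,"roll": 0},{"tx": 46,"ty": -48,"tz": -18,"roll": 0},{"tx": 69,"ty": -72,"tz": -27,"roll": 0},{"tx": 92,"ty": -96,"tz": -36,"roll": 0},{"tx": 115,"ty": -120,"tz": -45,"roll": 0},{"tx": 138,"ty": -144,"tz": -54,"roll": 0},{"tx": 161,"ty": -168,"tz": -63,"roll": 0},{"tx": 184,"ty": -192,"tz": -72,"roll": 0},{"tx": 207,"ty": -216,"tz": -81,"roll": 0},{"tx": 230,"ty": -240,"tz": -90,"roll": 0},{"tx": 253,"ty": -264,"tz": -99,"roll": 0},{"tx": 276,"ty": -288,"tz": -108,"roll": 0}])

```text
t: 6.98
eef_pos: [650.8, -117.2, 386.4]
tcp_rot: [2.881, -0.001, 0.463]
ft_force: [-0.2, 0.2, 0.4]
opening: 1.001
grip_force: 0.0
```

Call:
step_arm(moves=[{"tx": 23,"ty": -24,"tz": -9,"roll": 0},{"tx": 46,"ty": -48,"tz": -18,"roll": 0},{"tx": 69,"ty": -72,"tz": -27,"roll": 0},{"tx": 92,"ty": -96,"tz": -36,"roll": 0},{"tx": 115,"ty": -120,"tz": -45,"roll": 0},{"tx": 138,"ty": -144,"tz": -54,"roll": 0},{"tx": 161,"ty": -168,"tz": -63,"roll": 0},{"tx": 184,"ty": -192,"tz": -72,"roll": 0},{"tx": 207,"ty": -216,"tz": -81,"roll": 0},{"tx": 230,"ty": -240,"tz": -90,"roll": 0},{"tx": 253,"ty": -264,"tz": -99,"roll": 0},{"tx": 276,"ty": -288,"tz": -108,"roll": 0}])

```text
t: 7.98
eef_pos: [760.9, 280.0, 417.0]
tcp_rot: [2.882, -0.002, 0.463]
ft_force: [0.4, 0.9, 0.9]
opening: 0.998
grip_force: 0.0
```

Call:
step_arm(moves=[{"tx": 23,"ty": -24,"tz": -9,"roll": 0},{"tx": 46,"ty": -48,"tz": -18,"roll": 0},{"tx": 62,"ty": -64,"tz": -26,"roll": 0},{"tx": 74,"ty": -76,"tz": -36,"roll": 0},{"tx": 74,"ty": -76,"tz": -36,"roll": 0}])

```text
t: 8.4
eef_pos: [772.7, 378.8, 415.0]
tcp_rot: [2.882, -0.01, 0.47]
ft_force: [-0.2, 0.2, 1.0]
opening: 1.0
grip_force: 0.0
```

```bash
python3 - <<'E'
from h import *
s,R=show(); shift(R,np.array([.463,.224,.2])*800)
E
```

```text
t 8.4 pos [772.7 378.8 415. ] z [ 0.125 -0.225 -0.966] y [ 0.436 -0.863  0.257] j [ 0.469  0.971  0.05  -0.301  2.09   1.417] F [-0.2  0.2  1. ]
[370.4 179.2 160. ] -> tool [ 413.    48.  -148.5]
```

Call:
step_arm(moves=[{"tx": 826,"ty": 96,"tz": -300,"roll": 0}])

```text
t: 8.48
eef_pos: [782.0, 377.4, 418.6]
tcp_rot: [2.879, -0.04, 0.474]
ft_force: [-0.2, -1.2, 1.7]
opening: 1.0
grip_force: 0.0
```

Call:
step_arm(moves=[{"tx": 826,"ty": 96,"tz": -300,"roll": 0}])

```text
t: 8.57
eef_pos: [791.7, 377.3, 417.7]
tcp_rot: [2.877, -0.065, 0.479]
ft_force: [-0.3, -1.1, 0.4]
opening: 1.001
grip_force: 0.0
```

Call:
step_arm(moves=[{"tx": 826,"ty": 96,"tz": -300,"roll": 0}])

```text
t: 8.65
eef_pos: [800.3, 378.1, 416.8]
tcp_rot: [2.874, -0.087, 0.484]
ft_force: [0.1, -0.3, -0.1]
opening: 0.999
grip_force: 0.0
```

Call:
step_arm(moves=[{"tx": 826,"ty": 96,"tz": -250,"roll": 0}])

```text
t: 8.73
eef_pos: [809.1, 379.4, 415.4]
tcp_rot: [2.872, -0.11, 0.49]
ft_force: [0.2, -0.3, 0.5]
opening: 1.002
grip_force: 0.0
```

Call:
step_arm(moves=[{"tx": 826,"ty": 96,"tz": -250,"roll": 0}])

```text
t: 8.82
eef_pos: [817.7, 381.0, 414.1]
tcp_rot: [2.869, -0.132, 0.496]
ft_force: [0.2, 0.2, -0.1]
opening: 1.001
grip_force: 0.0
```

Call:
step_arm(moves=[{"tx": 826,"ty": 96,"tz": -250,"roll": 0}])

```text
t: 8.9
eef_pos: [825.7, 382.6, 413.9]
tcp_rot: [2.866, -0.155, 0.502]
ft_force: [-0.1, -0.9, 0.9]
opening: 1.002
grip_force: 0.0
```

```bash
python3 - <<'E'
from h import *
s,R=show(); shift(R,np.array([.463,.224,.2])*800)
E
```

```text
t 8.9 pos [825.7 382.6 413.9] z [ 0.261 -0.167 -0.951] y [ 0.427 -0.864  0.269] j [ 0.449  0.979  0.047 -0.286  1.932  1.413] F [-0.1 -0.9  0.9]
[370.4 179.2 160. ] -> tool [430.7  46.3 -85.4]
```

Call:
step_arm(moves=[{"tx": 900,"ty": -20,"tz": -190,"roll": 0}])

```text
t: 8.98
eef_pos: [833.0, 388.4, 411.4]
tcp_rot: [2.863, -0.178, 0.508]
ft_force: [0.8, 0.7, -0.3]
opening: 0.997
grip_force: 0.0
```

Call:
step_arm(moves=[{"tx": 900,"ty": -20,"tz": -190,"roll": 0}])

```text
t: 9.07
eef_pos: [839.7, 395.6, 408.4]
tcp_rot: [2.86, -0.2, 0.515]
ft_force: [-0.2, 0.7, -0.4]
opening: 1.0
grip_force: 0.0
```

Call:
step_arm(moves=[{"tx": 900,"ty": -20,"tz": -190,"roll": 0}])

```text
t: 9.15
eef_pos: [845.9, 402.3, 406.7]
tcp_rot: [2.857, -0.223, 0.522]
ft_force: [0.4, 0.1, 0.3]
opening: 1.0
grip_force: 0.0
```

Call:
step_arm(moves=[{"tx": 900,"ty": -20,"tz": -150,"roll": 0}])

```text
t: 9.23
eef_pos: [852.5, 408.9, 405.1]
tcp_rot: [2.854, -0.246, 0.529]
ft_force: [-0.4, 0.6, -0.7]
opening: 0.999
grip_force: 0.0
```

Call:
step_arm(moves=[{"tx": 900,"ty": -20,"tz": -150,"roll": 0}])

```text
t: 9.32
eef_pos: [858.7, 415.3, 404.0]
tcp_rot: [2.85, -0.269, 0.536]
ft_force: [-0.4, 0.3, -0.0]
opening: 0.999
grip_force: 0.0
```

Call:
step_arm(moves=[{"tx": 900,"ty": -20,"tz": -100,"roll": 0}])

```text
t: 9.4
eef_pos: [865.5, 421.6, 402.6]
tcp_rot: [2.847, -0.292, 0.544]
ft_force: [0.2, -0.4, 0.8]
opening: 0.997
grip_force: 0.0
```

Call:
step_arm(moves=[{"tx": 900,"ty": -20,"tz": -100,"roll": 0}])

```text
t: 9.48
eef_pos: [872.0, 427.7, 401.5]
tcp_rot: [2.843, -0.315, 0.551]
ft_force: [-0.5, -0.5, -1.1]
opening: 1.001
grip_force: 0.0
```

Call:
step_arm(moves=[{"tx": 900,"ty": -20,"tz": -80,"roll": 0}])

```text
t: 9.57
eef_pos: [878.2, 433.9, 401.0]
tcp_rot: [2.84, -0.339, 0.559]
ft_force: [0.2, 0.2, 1.3]
opening: 1.002
grip_force: 0.0
```

```bash
python3 - <<'E'
from h import *
s,R=show(); shift(R,np.array([.43,.25,.2])*800)
E
```

```text
t 9.5667 pos [878.2 433.9 401. ] z [ 0.427 -0.084 -0.9  ] y [ 0.422 -0.862  0.281] j [ 0.474  1.011  0.047 -0.276  1.715  1.448] F [0.2 0.2 1.3]
[344. 200. 160.] -> tool [428.3  17.8 -14. ]
```

Call:
step_arm(moves=[{"tx": 850,"ty": -80,"tz": -30,"roll": 0}])

```text
t: 9.65
eef_pos: [884.1, 441.9, 399.3]
tcp_rot: [2.835, -0.362, 0.566]
ft_force: [-0.6, -1.0, 0.4]
opening: 0.999
grip_force: 0.0
```

Call:
step_arm(moves=[{"tx": 850,"ty": -80,"tz": -30,"roll": 0}])

```text
t: 9.73
eef_pos: [889.3, 450.6, 397.8]
tcp_rot: [2.832, -0.386, 0.574]
ft_force: [0.6, 0.2, -0.7]
opening: 1.003
grip_force: 0.0
```

Call:
step_arm(moves=[{"tx": 850,"ty": -80,"tz": 0,"roll": 0}])

```text
t: 9.82
eef_pos: [894.6, 459.1, 396.5]
tcp_rot: [2.828, -0.409, 0.582]
ft_force: [-0.6, 0.1, 0.2]
opening: 0.998
grip_force: 0.0
```

Call:
step_arm(moves=[{"tx": 850,"ty": -80,"tz": 0,"roll": 0}])

```text
t: 9.9
eef_pos: [899.6, 467.2, 395.9]
tcp_rot: [2.824, -0.432, 0.591]
ft_force: [0.6, -0.5, -0.4]
opening: 0.998
grip_force: 0.0
```

Call:
step_arm(moves=[{"tx": 850,"ty": -80,"tz": 30,"roll": 0}])

```text
t: 9.98
eef_pos: [904.6, 475.2, 395.5]
tcp_rot: [2.819, -0.455, 0.599]
ft_force: [0.2, 0.8, 0.1]
opening: 1.002
grip_force: 0.0
```

Call:
step_arm(moves=[{"tx": 850,"ty": -80,"tz": 30,"roll": 0}])

```text
t: 10.07
eef_pos: [909.4, 483.0, 395.7]
tcp_rot: [2.815, -0.479, 0.608]
ft_force: [1.0, 0.4, -0.3]
opening: 1.002
grip_force: 0.0
```

```bash
python3 - <<'E'
from h import *
s,R=show(); shift(R,np.array([.2,.25,.2])*800)
E
```

```text
t 10.0667 pos [909.4 483.  395.7] z [ 0.541 -0.014 -0.841] y [ 0.42  -0.862  0.285] j [ 0.504  1.038  0.047 -0.278  1.55   1.481] F [ 1.   0.4 -0.3]
[160. 200. 160.] -> tool [291.7 -59.6 -50.7]
```

```bash
cat > kin.py <<'E'
from h import *
from scipy.optimize import least_squares
J=np.array([[-1.21357,.4914,1.55931,0,1.0917,-.1056],[-1.17793,1.18128,.04738,.00335,1.86531,-.06888],[-1.1799,1.10539,.04738,.00572,1.90903,-.06987],[-1.18015,1.09817,.04838,.00788,1.89108,-.06926],[.469,.971,.05,-.301,2.09,1.417],[.449,.979,.047,-.286,1.932,1.413],[.474,1.011,.047,-.276,1.715,1.448],[.504,1.038,.047,-.278,1.55,1.481]])
P=np.array([[279,-559.04,185.2],[428.83,-860.16,216.3],[421.15,-844.73,287.6],[423.24,-848.78,294.5],[772.7,378.8,415],[825.7,382.6,413.9],[878.2,433.9,401],[909.4,483,395.7]])
Z=np.array([[0,0,-1],[.0213,-.0427,-.9989],[.0357,-.0715,-.9968],[.0465,-.0931,-.9946],[.125,-.225,-.966],[.261,-.167,-.951],[.427,-.084,-.9],[.541,-.014,-.841]])
def wrist(p,j):
    d,a,h,L1,L2,e,Lt=p; s=j[:,1]+j[:,2]
    r=a+L1*np.sin(j[:,1])+L2*np.sin(s)+e*np.cos(s); z=h+L1*np.cos(j[:,1])+L2*np.cos(s)-e*np.sin(s)
    c,n=np.cos(j[:,0]),np.sin(j[:,0]); return np.c_[r*c-d*n,r*n+d*c,z]
f=lambda p:(wrist(p,J)+p[6]*Z-P).ravel()
sol=least_squares(f,[66,0,150,500,500,0,301])
if __name__=="__main__": print(sol.x.round(1),np.abs(sol.fun).max())
E
python3 kin.py
```

```text
[ 65.9   1.3 198.  585.6 410.4  44.  300.6] 0.4112588564897237
```

Call:
step_arm(moves=[{"tx": -10,"ty": 0,"tz": -10,"roll": 0.1},{"tx": -25,"ty": 5,"tz": -25,"roll": 0.2},{"tx": -45,"ty": 10,"tz": -40,"roll": 0.3},{"tx": -65,"ty": 15,"tz": -50,"roll": 0.4},{"tx": -85,"ty": 20,"tz": -50,"roll": 0.5},{"tx": -100,"ty": 25,"tz": -50,"roll": 0.55},{"tx": -100,"ty": 25,"tz": -50,"roll": 0.55}])

```text
t: 10.65
eef_pos: [818.4, 409.4, 400.9]
tcp_rot: [3.14, -0.572, -0.026]
ft_force: [0.9, -0.8, 0.5]
opening: 0.997
grip_force: 0.0
```

```bash
python3 - <<'E'
from h import *
s,R=show(); shift(R,np.array([560,-60,430])-s["eef_pos"],[0,0,-200],[-100,0,0],[0,-100,0])
E
```

```text
t 10.65 pos [818.4 409.4 400.9] z [ 0.541 -0.015 -0.841] y [-0.026 -1.     0.001] j [ 0.478  0.659  0.823 -0.29   1.162  2.123] F [ 0.9 -0.8  0.5]
[-258.37825615 -469.44249278   29.14626315] -> tool [-191.3  476.1 -157.2]
[0, 0, -200] -> tool [-108.2   -0.2  168.2]
[-100, 0, 0] -> tool [-84.1   2.6 -54.1]
[0, -100, 0] -> tool [  2.1 100.    1.5]
```

```bash
cat > ik.py <<'E'
from kin import *
d_,a_,h_,L1,L2,e_,Lt=sol.x
lo=np.array([-3.1,-.84,.05,-1.13,.06,-2.69]);hi=np.array([3.1,2.19,2.79,4.28,2.93,2.69])
def ik(p,R,ref=None):
    """both wrist branches, nearest to ref (or all)"""
    w=np.asarray(p)-Lt*R[:,2]; rho=np.hypot(w[0],w[1]); r=np.sqrt(rho**2-d_**2); j0=np.arctan2(w[1],w[0])-np.arctan2(d_,r)
    x,z=r-a_,w[2]-h_; D=np.hypot(x,z); Le=np.hypot(L2,e_); ph=np.arctan2(e_,L2)
    j2=np.arccos((D*D-L1*L1-Le*Le)/(2*L1*Le))-ph; j1=np.arctan2(x,z)-np.arctan2(Le*np.sin(j2+ph),L1+Le*np.cos(j2+ph))
    A=Rn.from_euler("ZY",[j0,j1+j2]).as_matrix().T@R; out=[]
    for k in (0,1):
        j4=np.arccos(A[2,2])*(1-2*k); j3=np.arctan2(A[1,2]*(1-2*k),A[0,2]*(1-2*k)); B=Rn.from_euler("ZY",[j3,j4]).as_matrix().T@A
        if k: # j4<0 same as j3+pi: normalise
            j4=-j4; j3=j3+np.pi; B=Rn.from_euler("ZY",[j3,j4]).as_matrix().T@A
        j5=np.arctan2(B[1,0],B[0,0])-np.pi/2
        j3=(j3-1.575+np.pi)%(2*np.pi)-np.pi+1.575; j5=(j5+np.pi)%(2*np.pi)-np.pi
        return np.array([j0,j1,j2,j3,j4,j5])
def Rtool(th,psi): return Rn.from_euler("xyz",[np.pi,-th,psi]).as_matrix()
def ok(j): return bool(np.all(j>=lo)&np.all(j<=hi))
E
python3 - <<'E'
from ik import *
print(ik([818.4,409.4,400.9],Rtool(.572,-.026)).round(3))
for th in(.572,.65,.75):
  R=Rtool(th,-.02)
  for nm,p in dict(white=(625,-68,55),wfin=(645,-110,60),gfin=(645,0,60),gpush=(645,60,60),copper=(475,-226,40),copperb=(490,-226,40),green=(458,205,40),greenb=(475,205,45),cup=(490,-226,150),gup=(475,205,150)).items():
    j=ik(p,R); print(th,nm,j.round(2),ok(j))
E
```

```text
[ 0.478  0.659  0.823 -0.289  1.162  2.122]
0.572 white [-0.28  0.56  2.1   2.1   0.16 -0.76] True
0.572 wfin [-0.35  0.58  2.04  1.67  0.18 -0.38] True
0.572 gfin [-0.13  0.57  2.06  2.34  0.08 -0.87] True
0.572 gpush [-0.01  0.57  2.05  3.29  0.05 -1.7 ] False
0.572 copper [-0.79  0.54  2.31  1.92  0.41 -1.06] True
0.572 copperb [-0.76  0.55  2.28  1.9   0.4  -1.01] True
0.572 green [ 0.43  0.54  2.37  3.86  0.37 -1.86] True
0.572 greenb [ 0.41  0.53  2.33  3.91  0.33 -1.94] True
0.572 cup [-0.76  0.31  2.19  1.09  0.43 -0.14] True
0.572 gup [ 0.41  0.28  2.23 -1.17  0.25  3.1 ] False
0.65 white [-0.29  0.58  2.16  2.51  0.28 -1.17] True
0.65 wfin [-0.36  0.59  2.09  2.21  0.26 -0.93] True
0.65 gfin [-0.13  0.58  2.12  2.81  0.21 -1.33] True
0.65 gpush [-0.    0.58  2.11  3.19  0.2  -1.6 ] True
0.65 copper [-0.83  0.57  2.36  2.08  0.52 -1.26] True
0.65 copperb [-0.8   0.58  2.33  2.07  0.51 -1.22] True
0.65 green [ 0.46  0.57  2.41  3.74  0.51 -1.72] True
0.65 greenb [ 0.43  0.56  2.37  3.77  0.47 -1.77] True
0.65 cup [-0.8   0.31  2.24  1.37  0.45 -0.45] True
0.65 gup [ 0.43  0.29  2.28  4.6   0.27 -2.66] False
0.75 white [-0.31  0.61  2.22  2.69  0.46 -1.37] True
0.75 wfin [-0.38  0.61  2.15  2.5   0.41 -1.24] True
0.75 gfin [-0.14  0.6   2.18  2.93  0.4  -1.46] True
0.75 gpush [-0.    0.61  2.17  3.17  0.39 -1.59] True
0.75 copper [-0.88  0.63  2.41  2.19  0.69 -1.45] True
0.75 copperb [-0.84  0.63  2.38  2.2   0.67 -1.41] True
0.75 green [ 0.49  0.63  2.46  3.68  0.71 -1.61] True
0.75 greenb [ 0.46  0.61  2.43  3.69  0.66 -1.65] True
0.75 cup [-0.84  0.34  2.3   1.67  0.53 -0.79] True
0.75 gup [ 0.46  0.32  2.34  4.16  0.38 -2.19] True
```

The kinematic fit is exact to 0.4 mm. In the shelf the wrist needs its flipped branch (j3 about π), reached through y < 0, and a tilt nearer 0.7 rad. I'll add the tilt at y≈0.

Call:
step_arm(moves=[{"tx": 6,"ty": 12,"tz": 3,"roll": 0},{"tx": 20,"ty": 40,"tz": 11,"roll": 0},{"tx": 37,"ty": 73,"tz": 20,"roll": 0},{"tx": 54,"ty": 106,"tz": 29,"roll": 0},{"tx": 71,"ty": 139,"tz": 38,"roll": 0},{"tx": 88,"ty": 172,"tz": 47,"roll": 0},{"tx": 105,"ty": 205,"tz": 56,"roll": 0},{"tx": 122,"ty": 238,"tz": 65,"roll": 0},{"tx": 139,"ty": 271,"tz": 74,"roll": 0},{"tx": 156,"ty": 304,"tz": 83,"roll": 0},{"tx": 173,"ty": 337,"tz": 91,"roll": 0},{"tx": 190,"ty": 370,"tz": 100,"roll": 0}])

```text
t: 11.65
eef_pos: [1025.8, 34.6, 417.6]
tcp_rot: [3.133, -0.57, -0.016]
ft_force: [0.8, 0.6, -0.1]
opening: 1.003
grip_force: 0.0
```

Call:
step_arm(moves=[{"tx": 10,"ty": 20,"tz": 5,"roll": 0},{"tx": 15,"ty": 32,"tz": 8,"roll": 0},{"tx": 17,"ty": 34,"tz": 10,"roll": 0}])

```text
t: 11.9
eef_pos: [1042.8, -2.4, 404.7]
tcp_rot: [3.133, -0.553, -0.02]
ft_force: [0.2, -0.4, -2.6]
opening: 1.003
grip_force: 0.0
```

Call:
step_arm(moves=[{"tx": 850,"ty": -20,"tz": 120,"roll": 0}])

```text
t: 11.98
eef_pos: [1051.0, 0.5, 413.7]
tcp_rot: [3.134, -0.59, -0.018]
ft_force: [-0.4, 0.5, 1.4]
opening: 0.997
grip_force: 0.0
```

Call:
step_arm(moves=[{"tx": 850,"ty": -20,"tz": 120,"roll": 0}])

```text
t: 12.07
eef_pos: [1058.2, 2.5, 418.8]
tcp_rot: [3.134, -0.619, -0.017]
ft_force: [-0.8, 0.9, 0.1]
opening: 0.999
grip_force: 0.0
```

Call:
step_arm(moves=[{"tx": 850,"ty": -20,"tz": 120,"roll": 0}])

```text
t: 12.15
eef_pos: [1064.6, 3.2, 422.8]
tcp_rot: [3.135, -0.645, -0.016]
ft_force: [-0.5, -0.4, -0.8]
opening: 1.002
grip_force: 0.0
```

Call:
step_arm(moves=[{"tx": 850,"ty": -20,"tz": 120,"roll": 0}])

```text
t: 12.23
eef_pos: [1070.6, 3.5, 427.1]
tcp_rot: [3.135, -0.67, -0.015]
ft_force: [0.2, -0.7, 0.0]
opening: 0.999
grip_force: 0.0
```

Call:
step_arm(moves=[{"tx": 850,"ty": -20,"tz": 120,"roll": 0}])

```text
t: 12.32
eef_pos: [1076.0, 3.6, 432.1]
tcp_rot: [3.136, -0.694, -0.016]
ft_force: [-0.1, -0.1, -0.6]
opening: 0.999
grip_force: 0.0
```

```bash
python3 - <<'E'
from h import *
s,R=show();print(s["tcp_rot"])
E
```

```text
t 12.3167 pos [1076.     3.6  432.1] z [ 0.639 -0.016 -0.769] y [-0.019 -1.     0.004] j [-0.065  1.021  0.047  0.027  1.38   1.528] F [-0.1 -0.1 -0.6]
[ 3.13607613 -0.69367432 -0.01586065]
```

```bash
cat >> ik.py <<'E'
def path(pts,R,step=30):
    """largest joint step per row and limits along straight segments"""
    for a,b in zip(pts[:-1],pts[1:]):
        a,b=np.array(a,float),np.array(b,float);n=int(np.linalg.norm(b-a)/step)+1
        Js=np.array([ik(a+(b-a)*t,R) for t in np.linspace(0,1,n+1)])
        print(a,b,n,"maxstep",np.abs(np.diff(Js,axis=0)).max(0).round(2),"ok",all(ok(j) for j in Js),"minj4",Js[:,4].min().round(2),"end",Js[-1].round(2))
E
python3 - <<'E'
from ik import *
R=Rtool(.694,-.016)
path([(1076,4,432),(850,-300,400),(560,-330,400),(500,-200,300),(540,-70,180),(625,-68,55),(475,-226,40),(600,-150,80),(540,0,150),(458,205,45),(560,100,110),(645,0,65)],R)
path([(1076,4,432),(850,-300,400),(560,-330,300),(500,-120,200)],R)
E
```

```text
[1076.    4.  432.] [ 850. -300.  400.] 13 maxstep [0.04 0.11 0.24 0.03 0.14 0.05] ok False minj4 0.93 end [-0.52  0.56  1.06  0.39  0.93  0.93]
[ 850. -300.  400.] [ 560. -330.  400.] 10 maxstep [0.05 0.05 0.08 0.03 0.02 0.05] ok True minj4 0.87 end [-0.86  0.17  1.65  0.64  0.93  0.43]
[ 560. -330.  400.] [ 500. -200.  300.] 6 maxstep [0.02 0.02 0.07 0.04 0.05 0.04] ok True minj4 0.63 end [-0.75  0.05  2.07  0.81  0.63  0.26]
[ 500. -200.  300.] [540. -70. 180.] 7 maxstep [0.06 0.04 0.04 0.26 0.07 0.23] ok True minj4 0.23 end [-0.38  0.24  2.27  1.68  0.23 -0.39]
[540. -70. 180.] [625. -68.  55.] 6 maxstep [0.02 0.06 0.02 0.26 0.03 0.25] ok True minj4 0.23 end [-0.3   0.59  2.19  2.6   0.35 -1.28]
[625. -68.  55.] [ 475. -226.   40.] 8 maxstep [0.08 0.   0.04 0.07 0.04 0.01] ok True minj4 0.35 end [-0.85  0.59  2.38  2.13  0.59 -1.35]
[ 475. -226.   40.] [ 600. -150.   80.] 6 maxstep [0.07 0.02 0.04 0.02 0.04 0.07] ok True minj4 0.36 end [-0.5   0.53  2.18  2.16  0.36 -1.  ]
[ 600. -150.   80.] [540.   0. 150.] 6 maxstep [0.06 0.04 0.03 0.1  0.04 0.04] ok True minj4 0.19 end [-0.18
[... 174 characters left out ...]
 205.  45.] [560. 100. 110.] 6 maxstep [0.07 0.03 0.03 0.06 0.06 0.03] ok True minj4 0.26 end [ 0.1   0.42  2.28  3.43  0.26 -1.76]
[560. 100. 110.] [645.   0.  65.] 5 maxstep [0.06 0.03 0.03 0.14 0.01 0.09] ok True minj4 0.26 end [-0.14  0.58  2.14  2.85  0.28 -1.39]
[1076.    4.  432.] [ 850. -300.  400.] 13 maxstep [0.04 0.11 0.24 0.03 0.14 0.05] ok False minj4 0.93 end [-0.52  0.56  1.06  0.39  0.93  0.93]
[ 850. -300.  400.] [ 560. -330.  300.] 11 maxstep [0.04 0.04 0.09 0.04 0.04 0.08] ok True minj4 0.74 end [-0.86  0.25  1.81  0.79  0.74  0.22]
[ 560. -330.  300.] [ 500. -120.  200.] 9 maxstep [0.05 0.02 0.06 0.13 0.04 0.1 ] ok True minj4 0.35 end [-0.56  0.16  2.29  1.37  0.35 -0.23]
```

Call:
step_arm(moves=[{"tx": -5,"ty": 8,"tz": -4,"roll": 0},{"tx": -18,"ty": 26,"tz": -13,"roll": 0},{"tx": -36,"ty": 52,"tz": -27,"roll": 0},{"tx": -54,"ty": 78,"tz": -40,"roll": 0},{"tx": -72,"ty": 104,"tz": -53,"roll": 0},{"tx": -90,"ty": 130,"tz": -66,"roll": 0},{"tx": -107,"ty": 155,"tz": -80,"roll": 0},{"tx": -125,"ty": 181,"tz": -93,"roll": 0},{"tx": -143,"ty": 207,"tz": -106,"roll": 0},{"tx": -160,"ty": 232,"tz": -120,"roll": 0},{"tx": -173,"ty": 250,"tz": -129,"roll": 0},{"tx": -178,"ty": 258,"tz": -133,"roll": 0}])

```text
t: 13.32
eef_pos: [847.4, -253.4, 424.9]
tcp_rot: [3.132, -0.695, -0.017]
ft_force: [-0.2, -0.8, -0.1]
opening: 0.999
grip_force: 0.0
```

Call:
step_arm(moves=[{"tx": -14,"ty": 3,"tz": -6,"roll": 0},{"tx": -42,"ty": 8,"tz": -17,"roll": 0},{"tx": -70,"ty": 14,"tz": -29,"roll": 0},{"tx": -98,"ty": 19,"tz": -41,"roll": 0},{"tx": -126,"ty": 25,"tz": -52,"roll": 0},{"tx": -154,"ty": 30,"tz": -64,"roll": 0},{"tx": -182,"ty": 36,"tz": -75,"roll": 0},{"tx": -210,"ty": 41,"tz": -87,"roll": 0},{"tx": -238,"ty": 47,"tz": -99,"roll": 0},{"tx": -264,"ty": 52,"tz": -109,"roll": 0},{"tx": -280,"ty": 55,"tz": -116,"roll": 0}])

```text
t: 14.23
eef_pos: [556.7, -300.4, 333.9]
tcp_rot: [3.132, -0.692, -0.014]
ft_force: [0.7, -0.1, -0.0]
opening: 1.001
grip_force: 0.0
```

Call:
step_arm(moves=[{"tx": -6,"ty": -8,"tz": 3,"roll": 0},{"tx": -20,"ty": -28,"tz": 9,"roll": 0},{"tx": -38,"ty": -52,"tz": 17,"roll": 0},{"tx": -56,"ty": -76,"tz": 26,"roll": 0},{"tx": -74,"ty": -100,"tz": 34,"roll": 0},{"tx": -92,"ty": -124,"tz": 42,"roll": 0},{"tx": -108,"ty": -148,"tz": 50,"roll": 0},{"tx": -123,"ty": -169,"tz": 56,"roll": 0},{"tx": -131,"ty": -179,"tz": 60,"roll": 0},{"tx": -131,"ty": -179,"tz": 60,"roll": 0}])

```text
t: 15.07
eef_pos: [498.3, -117.8, 201.8]
tcp_rot: [3.136, -0.689, -0.014]
ft_force: [0.5, -0.3, 0.5]
opening: 1.002
grip_force: 0.0
```

```bash
python3 - <<'E'
from h import *
from cell import optics
s,R=show();print(s["tcp_rot"])
d={"rot":s["tcp_rot"],"pos":s["eef_pos"]}
for n in("wrist","top","scene"): d[n]=optics.read_camera(n)
pickle.dump(d,open("d1.pkl","wb")); cv2.imwrite("pics/w1.png",d["wrist"]["pixels"])
E
```

```text
t 15.0667 pos [ 498.3 -117.8  201.8] z [ 0.635 -0.014 -0.772] y [-0.018 -1.     0.004] j [-0.556  0.153  2.29   1.337  0.339 -0.187] F [ 0.5 -0.3  0.5]
[ 3.1362371  -0.68884252 -0.01428718]
```

View pics/w1.png

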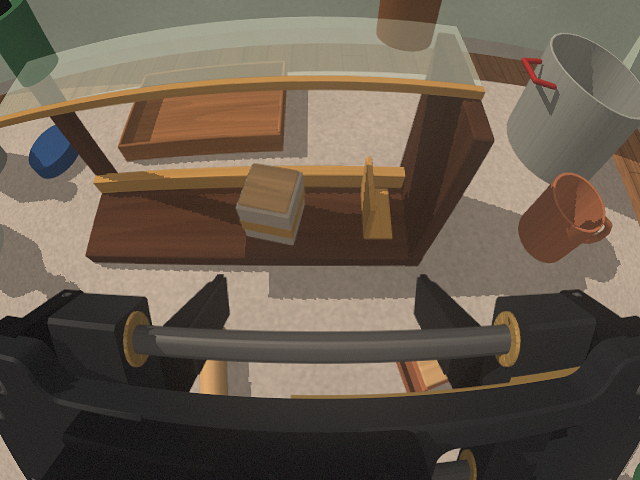

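The wrist view shows the white tin with its lid corners at (253,164), (303,171), (297,212) and (238,203). The bookend plate is at columns 362–372 with its foot to the right, the rail runs along row ~180, and the floor's front edge goes from (88,257) to (418,265).

```bash
python3 - <<'E'
from h import *
d=pickle.load(open("d1.pkl","rb"));W=d["wrist"];T=d["top"]
P=lambda uv,z:plane(wray(W,uv),z).round(1)
L=[(253,164),(303,171),(297,212),(238,203)]
q=np.array([P(u,96) for u in L]);print("white lid",q.tolist(),q.mean(0))
print("white base",P((243,236),24),P((293,244),24))
print("floor front",P((88,257),24),P((418,265),24))
print("rail top/bottom front edge",[P(u,z) for u,z in(((95,181),50),((405,171),50),((100,190),24),((405,187),24))])
print("bookend base left front",P((363,238),24),"top",P((363,190),90),P((368,157),90), "glass edge",P((483,92),230),P((0,124),230))
e=W["pixels"][140:250,340:420];cv2.imwrite("pics/b.png",cv2.resize(np.hstack([e,W["pixels"][140:250,225:315]]),None,fx=4.5,fy=4.5,interpolation=cv2.INTER_CUBIC))
E
```

```text
white lid [[656.0, -50.9, 96.0], [645.4, -102.4, 96.0], [598.2, -97.1, 96.0], [609.7, -39.5, 96.0]] [627.325 -72.475  96.   ]
white base [608.6 -31.2  24. ] [597.7 -88.7  24. ]
floor front [583.8 173.9  24. ] [ 569.8 -227.3   24. ]
rail top/bottom front edge [array([680.7, 175.2,  50. ]), array([ 678. , -220.1,   50. ]), array([683.3, 182.5,  24. ]), array([ 672.3, -224.5,   24. ])]
bookend base left front [ 603.8 -167.3   24. ] top [ 625.8 -162.    90. ] [ 667.3 -170.5   90. ] glass edge [ 624.4 -237.8  230. ] [628.3 171.1 230. ]
```

View pics/b.png

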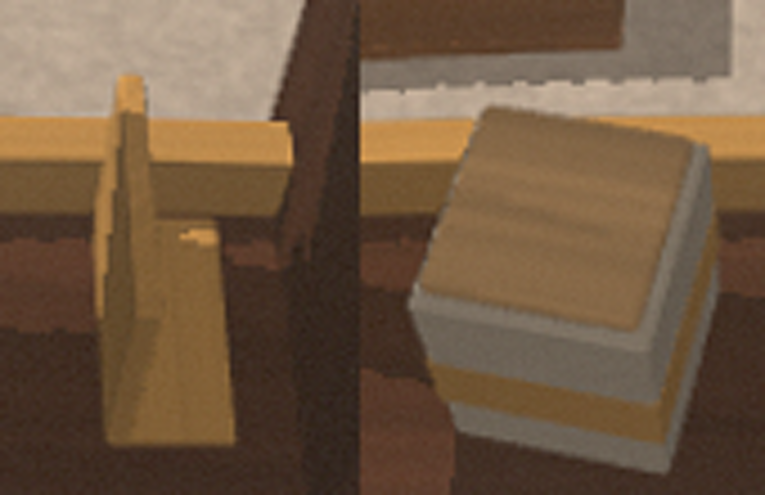

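Call:
step_arm(moves=[{"tx": 1,"ty": -8,"tz": 16,"roll": 0},{"tx": 3,"ty": -20,"tz": 40,"roll": 0},{"tx": 4,"ty": -32,"tz": 64,"roll": 0},{"tx": 6,"ty": -44,"tz": 88,"roll": 0},{"tx": 7,"ty": -51,"tz": 102,"roll": 0},{"tx": 7,"ty": -51,"tz": 120,"roll": 0},{"tx": 7,"ty": -51,"tz": 140,"roll": 0},{"tx": 7,"ty": -51,"tz": 160,"roll": 0},{"tx": 7,"ty": -51,"tz": 180,"roll": 0},{"tx": 7,"ty": -51,"tz": 196,"roll": 0},{"tx": 7,"ty": -51,"tz": 202,"roll": 0},{"tx": 7,"ty": -51,"tz": 202,"roll": 0}])

```text
t: 16.22
eef_pos: [634.2, -72.7, 50.1]
tcp_rot: [3.137, -0.69, -0.018]
ft_force: [0.4, 0.3, -0.2]
opening: 1.002
grip_force: 0.0
```

```bash
python3 - <<'E'
from h import *
s,R=show();print(s["tcp_rot"])
from cell import optics
w=optics.read_camera("wrist");cv2.imwrite("pics/w2.png",w["pixels"])
E
```

```text
t 16.2167 pos [634.2 -72.7  50.1] z [ 0.636 -0.016 -0.771] y [-0.021 -1.     0.003] j [-0.3    0.602  2.164  2.599  0.341 -1.273] F [ 0.4  0.3 -0.2]
[ 3.13724478 -0.68966222 -0.01793817]
```

View pics/w2.png

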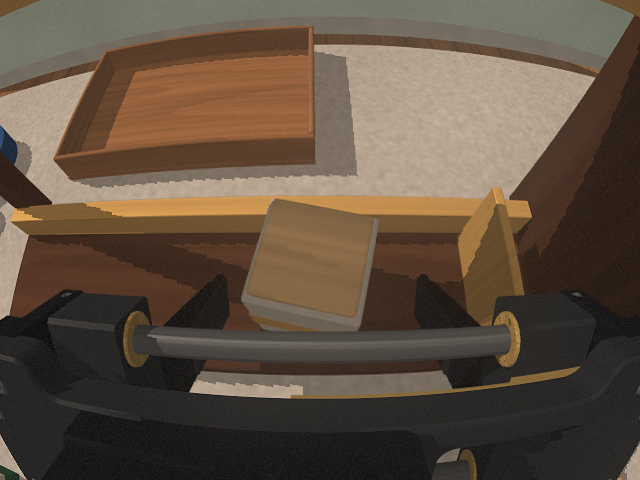

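The white tin's lid spans columns 245–378 and stands between the open fingers (tips at 222 and 422), with the bookend clear on the right. I'll close on it.

Call:
step_arm(moves=[{"tx": 0,"ty": 0,"tz": 0,"roll": 0},{"tx": 0,"ty": 0,"tz": 0,"roll": 0},{"tx": 0,"ty": 0,"tz": 0,"roll": 0},{"tx": 0,"ty": 0,"tz": 0,"roll": 0},{"tx": 0,"ty": 0,"tz": 0,"roll": 0},{"tx": 0,"ty": 0,"tz": 0,"roll": 0}], grip=50)

```text
t: 16.77
eef_pos: [632.8, -72.0, 50.9]
tcp_rot: [3.137, -0.69, -0.017]
ft_force: [0.8, 2.1, 0.3]
opening: 0.637
grip_force: 0.5
```

Call:
step_arm(moves=[{"tx": 0,"ty": 0,"tz": 0,"roll": 0},{"tx": 0,"ty": 0,"tz": 0,"roll": 0},{"tx": 0,"ty": 0,"tz": 0,"roll": 0},{"tx": 0,"ty": 0,"tz": 0,"roll": 0}], grip=50)

```text
t: 17.1
eef_pos: [632.9, -72.0, 50.8]
tcp_rot: [3.137, -0.69, -0.017]
ft_force: [-3.7, 2.4, 5.4]
opening: 0.6
grip_force: 29.5
```

Call:
step_arm(moves=[{"tx": 2,"ty": 0,"tz": -2,"roll": 0},{"tx": 5,"ty": 8,"tz": 1,"roll": 0},{"tx": 10,"ty": 20,"tz": 5,"roll": 0},{"tx": 14,"ty": 30,"tz": 8,"roll": 0},{"tx": 15,"ty": 33,"tz": 8,"roll": 0},{"tx": 15,"ty": 33,"tz": 8,"roll": 0}])

```text
t: 17.6
eef_pos: [648.1, -106.1, 53.4]
tcp_rot: [3.137, -0.687, -0.018]
ft_force: [-3.2, -1.2, -1.0]
opening: 0.597
grip_force: 29.8
```

Call:
step_arm(moves=[{"tx": 1.5,"ty": 0,"tz": 1.3,"roll": 0},{"tx": 1.5,"ty": 0,"tz": 1.3,"roll": 0}])

```text
t: 17.77
eef_pos: [649.2, -106.4, 53.5]
tcp_rot: [3.136, -0.685, -0.02]
ft_force: [-12.5, -7.8, 6.1]
opening: 0.593
grip_force: 30.0
```

Call:
step_arm(moves=[{"tx": 1.5,"ty": 0,"tz": 1.3,"roll": 0},{"tx": 1.5,"ty": 0,"tz": 1.3,"roll": 0}])

```text
t: 17.93
eef_pos: [650.6, -107.2, 53.5]
tcp_rot: [3.136, -0.685, -0.021]
ft_force: [-18.5, -10.9, 12.4]
opening: 0.59
grip_force: 30.2
```

Call:
step_arm(moves=[{"tx": 1.5,"ty": 0,"tz": 1.3,"roll": 0},{"tx": 1.5,"ty": 0,"tz": 1.3,"roll": 0}])

```text
t: 18.1
eef_pos: [651.9, -108.0, 53.4]
tcp_rot: [3.135, -0.683, -0.023]
ft_force: [-24.5, -15.8, 14.6]
opening: 0.589
grip_force: 30.2
```

```bash
python3 - <<'E'
from h import *
s,R=show();print(s["tcp_rot"])
from cell import optics
w=optics.read_camera("wrist");cv2.imwrite("pics/w3.png",w["pixels"])
E
```

```text
t 18.1 pos [ 651.9 -108.    53.4] z [ 0.631 -0.021 -0.776] y [-0.027 -1.     0.005] j [-0.356  0.609  2.101  2.399  0.301 -1.113] F [-24.5 -15.8  14.6]
[ 3.13523175 -0.68305892 -0.02265852]
```

View pics/w3.png

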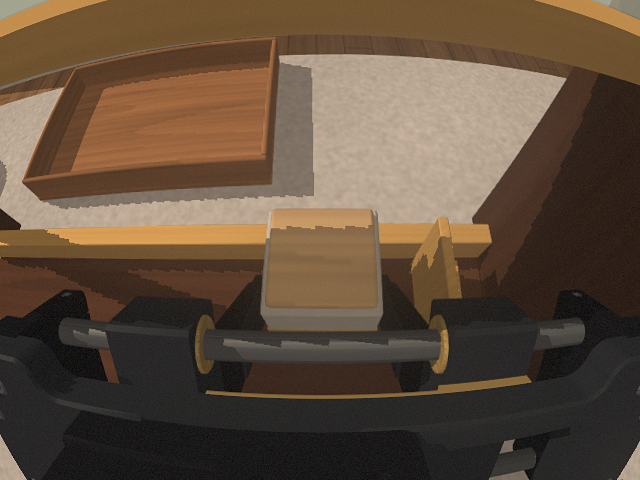

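The tin is now square against the rail, its lid spans columns 262–382, and the right finger stays clear of the bookend at column 412. I'll release it, go round to its left side and close up by feel.

Call:
step_arm(moves=[{"tx": -2,"ty": -1,"tz": -2,"roll": 0},{"tx": -2,"ty": -1,"tz": -2,"roll": 0},{"tx": -2,"ty": -1,"tz": -2,"roll": 0},{"tx": -2,"ty": -1,"tz": -2,"roll": 0}], grip=72)

```text
t: 18.48
eef_pos: [652.3, -104.3, 54.2]
tcp_rot: [3.137, -0.689, -0.017]
ft_force: [0.7, -0.9, 0.2]
opening: 0.749
grip_force: 0.0
```

Call:
step_arm(moves=[{"tx": 0,"ty": 0,"tz": -10,"roll": 0},{"tx": 0,"ty": 0,"tz": -30,"roll": 0},{"tx": 0,"ty": 0,"tz": -55,"roll": 0},{"tx": 0,"ty": 0,"tz": -80,"roll": 0},{"tx": 0,"ty": 0,"tz": -95,"roll": 0},{"tx": 0,"ty": -8,"tz": -100,"roll": 0}])

```text
t: 18.98
eef_pos: [588.2, -95.4, 133.1]
tcp_rot: [3.136, -0.691, -0.018]
ft_force: [1.5, -0.6, -0.3]
opening: 0.76
grip_force: 0.0
```

Call:
step_arm(moves=[{"tx": 0,"ty": -10,"tz": 0,"roll": 0},{"tx": 0,"ty": -25,"tz": 0,"roll": 0},{"tx": 0,"ty": -40,"tz": 0,"roll": 0},{"tx": 0,"ty": -48,"tz": 0,"roll": 0},{"tx": 0,"ty": -48,"tz": 0,"roll": 0}], grip=0)

```text
t: 19.4
eef_pos: [589.8, -44.9, 130.6]
tcp_rot: [3.137, -0.689, -0.016]
ft_force: [0.3, -0.8, -0.4]
opening: 0.465
grip_force: 0.0
```

```bash
python3 - <<'E'
from h import *
s,R=show();print(s["tcp_rot"],s["opening"])
shift(R,np.array([652,-52,48])-s["eef_pos"],[0,-10,0])
from cell import optics
w=optics.read_camera("wrist");pickle.dump(w,open("w4.pkl","wb"));cv2.imwrite("pics/w4.png",w["pixels"])
E
```

```text
t 19.4 pos [589.8 -44.9 130.6] z [ 0.635 -0.014 -0.772] y [-0.018 -1.     0.003] j [-0.267  0.392  2.218  2.309  0.209 -0.945] F [ 0.3 -0.8 -0.4]
[ 3.13727469 -0.68856209 -0.01553542] 0.46549355696622385
[ 62.24022795  -7.13840605 -82.64550877] -> tool [ -4.4   5.7 103.5]
[0, -10, 0] -> tool [ 0.1 10.   0.1]
```

View pics/w4.png

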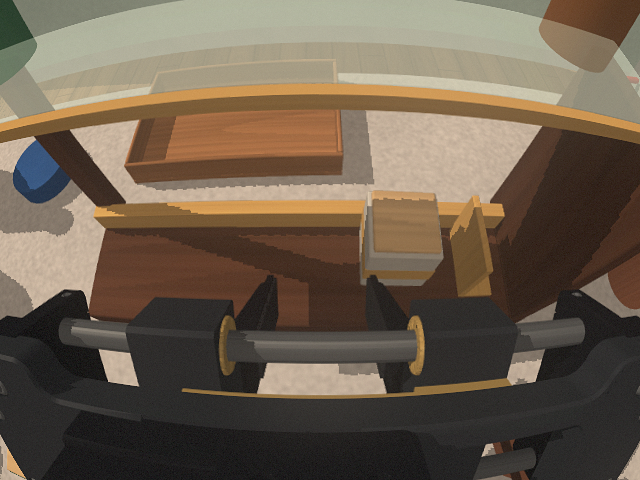

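The white tin stands square at the rail (lid columns 374–436) with a small gap to the bookend (450–490).

Call:
step_arm(moves=[{"tx": 0,"ty": 0,"tz": 8,"roll": 0},{"tx": 1,"ty": -2,"tz": 25,"roll": 0},{"tx": 2,"ty": -2,"tz": 45,"roll": 0},{"tx": 3,"ty": -2,"tz": 65,"roll": 0},{"tx": 3,"ty": -2,"tz": 85,"roll": 0},{"tx": 3,"ty": -2,"tz": 102,"roll": 0},{"tx": 3,"ty": -2,"tz": 110,"roll": 0},{"tx": 3,"ty": -2,"tz": 110,"roll": 0}])

```text
t: 20.12
eef_pos: [662.2, -46.9, 46.4]
tcp_rot: [3.137, -0.687, -0.018]
ft_force: [-0.3, -0.2, -0.2]
opening: 0.003
grip_force: 0.0
```

Call:
step_arm(moves=[{"tx": 0,"ty": 7,"tz": 0,"roll": 0},{"tx": 0,"ty": 15,"tz": 0,"roll": 0},{"tx": 0,"ty": 21,"tz": 0,"roll": 0},{"tx": 0,"ty": 24,"tz": 0,"roll": 0}])

```text
t: 20.45
eef_pos: [661.0, -71.4, 49.0]
tcp_rot: [3.137, -0.69, -0.018]
ft_force: [-0.8, 1.8, -0.6]
opening: 0.006
grip_force: 0.4
```

Call:
step_arm(moves=[{"tx": 0,"ty": 3,"tz": 0,"roll": 0},{"tx": 0,"ty": 6,"tz": 0,"roll": 0},{"tx": 0,"ty": 8,"tz": 0,"roll": 0}])

```text
t: 20.7
eef_pos: [661.0, -78.8, 48.6]
tcp_rot: [3.137, -0.689, -0.017]
ft_force: [-1.1, 1.5, 0.6]
opening: 0.007
grip_force: 0.7
```

Call:
step_arm(moves=[{"tx": 0,"ty": 3,"tz": 0,"roll": 0},{"tx": 0,"ty": 6,"tz": 0,"roll": 0},{"tx": 0,"ty": 8,"tz": 0,"roll": 0}])

```text
t: 20.95
eef_pos: [661.1, -86.8, 48.5]
tcp_rot: [3.137, -0.689, -0.017]
ft_force: [-1.3, 1.8, 1.2]
opening: 0.004
grip_force: 1.0
```

Call:
step_arm(moves=[{"tx": 0,"ty": 2,"tz": 0,"roll": 0},{"tx": 0,"ty": 4,"tz": 0,"roll": 0}])

```text
t: 21.12
eef_pos: [661.0, -90.8, 48.4]
tcp_rot: [3.137, -0.689, -0.017]
ft_force: [0.4, 2.1, 1.9]
opening: 0.003
grip_force: 1.0
```

Call:
step_arm(moves=[{"tx": 0,"ty": 1.5,"tz": 0,"roll": 0},{"tx": 0,"ty": 3,"tz": 0,"roll": 0}])

```text
t: 21.28
eef_pos: [660.9, -93.8, 48.3]
tcp_rot: [3.137, -0.689, -0.017]
ft_force: [0.1, 2.3, 1.8]
opening: 0.002
grip_force: 1.0
```

Call:
step_arm(moves=[{"tx": 0,"ty": 1,"tz": 0,"roll": 0},{"tx": 0,"ty": 2,"tz": 0,"roll": 0}])

```text
t: 21.45
eef_pos: [660.9, -95.7, 48.4]
tcp_rot: [3.137, -0.689, -0.017]
ft_force: [-0.1, 1.0, 1.0]
opening: 0.004
grip_force: 1.0
```

Call:
step_arm(moves=[{"tx": 0,"ty": 1,"tz": 0,"roll": 0},{"tx": 0,"ty": 1.5,"tz": 0,"roll": 0}])

```text
t: 21.62
eef_pos: [660.8, -97.3, 48.3]
tcp_rot: [3.137, -0.689, -0.018]
ft_force: [-0.4, 1.9, 1.2]
opening: 0.005
grip_force: 1.0
```

Call:
step_arm(moves=[{"tx": 0,"ty": 1,"tz": 0,"roll": 0},{"tx": 0,"ty": 1,"tz": 0,"roll": 0}])

```text
t: 21.78
eef_pos: [660.8, -98.3, 48.4]
tcp_rot: [3.137, -0.689, -0.018]
ft_force: [-0.1, 0.7, 1.8]
opening: 0.002
grip_force: 0.8
```

Call:
step_arm(moves=[{"tx": 0,"ty": 1,"tz": 0,"roll": 0},{"tx": 0,"ty": 1.5,"tz": 0,"roll": 0}])

```text
t: 21.95
eef_pos: [660.7, -99.7, 48.3]
tcp_rot: [3.137, -0.689, -0.017]
ft_force: [-0.6, 2.8, 1.3]
opening: 0.003
grip_force: 0.9
```

Call:
step_arm(moves=[{"tx": 0,"ty": 1,"tz": 0,"roll": 0},{"tx": 0,"ty": 1.5,"tz": 0,"roll": 0}])

```text
t: 22.12
eef_pos: [660.7, -101.3, 48.4]
tcp_rot: [3.137, -0.689, -0.017]
ft_force: [-1.2, 2.1, 1.0]
opening: 0.003
grip_force: 0.9
```

Call:
step_arm(moves=[{"tx": 0,"ty": 1,"tz": 0,"roll": 0},{"tx": 0,"ty": 1,"tz": 0,"roll": 0}])

```text
t: 22.28
eef_pos: [660.7, -102.3, 48.3]
tcp_rot: [3.137, -0.689, -0.018]
ft_force: [-0.1, 1.5, -0.4]
opening: 0.006
grip_force: 0.7
```

Call:
step_arm(moves=[{"tx": 0,"ty": 1,"tz": 0,"roll": 0},{"tx": 0,"ty": 1.5,"tz": 0,"roll": 0}])

```text
t: 22.45
eef_pos: [660.7, -103.4, 48.3]
tcp_rot: [3.137, -0.689, -0.017]
ft_force: [0.8, 6.7, 0.5]
opening: 0.006
grip_force: 3.5
```

Call:
step_arm(moves=[{"tx": 0,"ty": 1,"tz": 0,"roll": 0},{"tx": 0,"ty": 1,"tz": 0,"roll": 0}])

```text
t: 22.62
eef_pos: [660.7, -103.5, 48.3]
tcp_rot: [3.137, -0.69, -0.015]
ft_force: [1.3, 10.8, -0.9]
opening: 0.005
grip_force: 5.0
```

Call:
step_arm(moves=[{"tx": 0,"ty": 1,"tz": 0,"roll": 0},{"tx": 0,"ty": 1,"tz": 0,"roll": 0}])

```text
t: 22.78
eef_pos: [660.6, -103.6, 48.2]
tcp_rot: [3.138, -0.69, -0.014]
ft_force: [1.1, 16.0, -0.2]
opening: 0.007
grip_force: 7.9
```

```bash
python3 - <<'E'
from cell import optics
import cv2,numpy as np
w=optics.read_camera("wrist")["pixels"];t=optics.read_camera("top")["pixels"]
a=cv2.resize(w[150:400,200:520],None,fx=1.7,fy=1.7);b=cv2.resize(t[175:250,330:450],None,fx=2,fy=2)
c=np.zeros((a.shape[0],a.shape[1]+b.shape[1],3),np.uint8);c[:,:a.shape[1]]=a;c[:b.shape[0],a.shape[1]:]=b
cv2.imwrite("pics/w5.png",c);print(c.shape)
E
```

```text
(425, 784, 3)
```

View pics/w5.png

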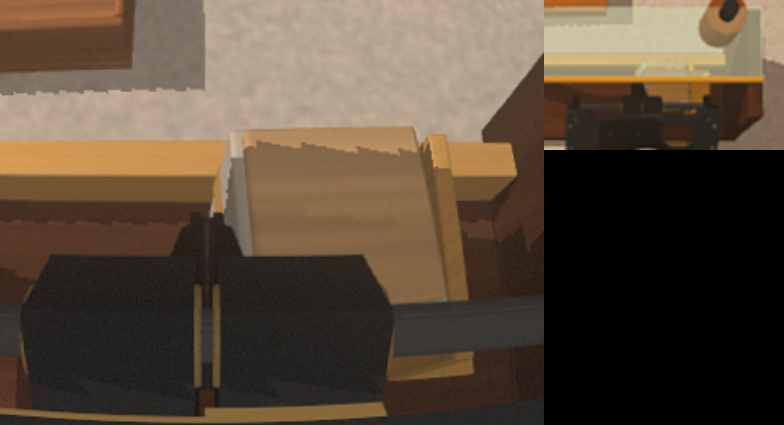

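The white tin is square against both the bookend and the rail, with contact at 16 N. The copper tin is next.

```bash
python3 - <<'E'
from ik import *
d=pickle.load(open("d0.pkl","rb"));T=d["top"];S=d["scene"]
print("jigger top/bottom",plane(ray(T,(509,287)),82),tri(ray(T,(503,287)),ray(S,(134,206))), "mudd",plane(ray(T,(339,305)),15))
R=Rtool(.69,-.018)
path([(660,-97,48),(597,-97,125),(420,-219,110),(476,-219,26),(476,-219,60),(570,-40,70),(655,-40,52)],R)
path([(597,-97,125),(440,-219,76),(476,-219,26)],R)
shift(R,[-177,-122,-15],[56,0,-84],[-157,-122,-49])
E
```

```text
jigger top/bottom [ 460.41957003 -426.68856849   82.        ] (array([ 462.97897893, -419.62175499,   76.53780814]), np.float64(6.279663793149554)) mudd [423.81195684  -5.68784761  15.        ]
[660. -97.  48.] [597. -97. 125.] 4 maxstep [0.01 0.05 0.03 0.13 0.01 0.12] ok True minj4 0.26 end [-0.39  0.42  2.19  2.05  0.26 -0.78]
[597. -97. 125.] [ 420. -219.  110.] 8 maxstep [0.09 0.01 0.04 0.06 0.04 0.05] ok True minj4 0.26 end [-0.97  0.37  2.43  1.75  0.55 -1.04]
[ 420. -219.  110.] [ 476. -219.   26.] 4 maxstep [0.04 0.07 0.02 0.14 0.02 0.12] ok True minj4 0.55 end [-0.83  0.63  2.39  2.21  0.62 -1.42]
[ 476. -219.   26.] [ 476. -219.   60.] 2 maxstep [0.   0.05 0.01 0.08 0.03 0.09] ok True minj4 0.55 end [-0.83  0.54  2.38  2.06  0.55 -1.25]
[ 476. -219.   60.] [570. -40.  70.] 7 maxstep [0.08 0.01 0.02 0.1  0.03 0.02] ok True minj4 0.4 end [-0.27  0.52  2.31  2.72  0.4  -1.37]
[570. -40.  70.] [655. -40.  52.] 3 maxstep [0.02 0.03 0.07 0.02 0.03 0.03] ok True minj4 0.3 end [-0.22  0.61  2.12  2.69  0.3  -1.29]
[597. -97. 125.] [ 440. -219.   76.] 7 maxstep [0.09 0.02 0.05 0.04 0.05 0.09] ok True minj4 0.26 end [-0.92  0.48  2.43  1.97  0.57 -1.23]
[ 440. -219.   76.] [ 476. -219.   26.] 3 maxstep [0.03 0.05 0.02 0.09 0.02 0.08] ok True minj4 0.57 end [-0.83  0.63  2.39  2.21  0.62 -1.42]
[-177, -122, -15] -> tool [-144.3  125.2  -99.7]
[56, 0, -84] -> tool [-10.3  -1.  100.4]
[-157, -122, -49] -> tool [-150.6  124.8  -60.7]
```

Call:
step_arm(moves=[{"tx": 0,"ty": -4,"tz": 0,"roll": 0},{"tx": 0,"ty": -8,"tz": -2,"roll": 0},{"tx": 0,"ty": -10,"tz": -20,"roll": 0},{"tx": 0,"ty": -10,"tz": -45,"roll": 0},{"tx": 0,"ty": -10,"tz": -70,"roll": 0},{"tx": 0,"ty": -10,"tz": -92,"roll": 0},{"tx": 0,"ty": -10,"tz": -100,"roll": 0}])

```text
t: 23.47
eef_pos: [595.9, -94.3, 127.5]
tcp_rot: [3.136, -0.69, -0.018]
ft_force: [0.7, -0.8, -0.0]
opening: 0.002
grip_force: 0.0
```

Call:
step_arm(moves=[{"tx": -7,"ty": 6,"tz": -5,"roll": 0},{"tx": -24,"ty": 22,"tz": -17,"roll": 0},{"tx": -42,"ty": 38,"tz": -30,"roll": 0},{"tx": -60,"ty": 55,"tz": -42,"roll": 0},{"tx": -78,"ty": 72,"tz": -54,"roll": 0},{"tx": -96,"ty": 88,"tz": -66,"roll": 0},{"tx": -114,"ty": 104,"tz": -79,"roll": 0},{"tx": -130,"ty": 119,"tz": -90,"roll": 0},{"tx": -141,"ty": 129,"tz": -98,"roll": 0},{"tx": -144,"ty": 132,"tz": -100,"roll": 0}], grip=95)

```text
t: 24.3
eef_pos: [418.2, -224.2, 111.0]
tcp_rot: [3.137, -0.689, -0.021]
ft_force: [0.6, 0.4, -0.0]
opening: 0.651
grip_force: 0.0
```

```bash
python3 - <<'E'
from h import *
from cell import optics
s,R=show();print(s["tcp_rot"],s["opening"]); shift(R,np.array([476,-226,26])-s["eef_pos"])
w=optics.read_camera("wrist");pickle.dump(w,open("w6.pkl","wb"))
h=cv2.cvtColor(w["pixels"],cv2.COLOR_BGR2HSV);m=cv2.inRange(h,(10,90,110),(24,255,255));m[:180]=0
n,l,st,c=cv2.connectedComponentsWithStats(m)
for i in range(1,n):
    if st[i,4]>250: print(st[i],c[i].round(),plane(wray(w,c[i]),72).round(1))
E
```

```text
t 24.3 pos [ 418.2 -224.2  111. ] z [ 0.635 -0.018 -0.772] y [-0.024 -1.     0.003] j [-0.978  0.366  2.431  1.737  0.552 -1.023] F [ 0.6  0.4 -0. ]
[ 3.13738696 -0.68868021 -0.02126013] 0.6505520491908612
[ 57.84417382  -1.75219734 -85.04881189] -> tool [-9.400e+00  1.000e-01  1.024e+02]
[ 279  196   94   88 5002] [323. 237.] [ 460.5 -226.3   72. ]
[  76  221   32   99 1765] [ 91. 263.] [442.8 -43.3  72. ]
[439 314  21  58 594] [452. 342.] [ 380.8 -310.4   72. ]
[ 218  374  323   25 1447] [408. 389.] [ 352.  -277.8   72. ]
```

Call:
step_arm(moves=[{"tx": 0,"ty": 0,"tz": 0,"roll": 0},{"tx": 0,"ty": 0,"tz": 2,"roll": 0},{"tx": -1,"ty": 0,"tz": 10,"roll": 0},{"tx": -3,"ty": 0,"tz": 26,"roll": 0},{"tx": -5,"ty": 0,"tz": 45,"roll": 0},{"tx": -7,"ty": 0,"tz": 64,"roll": 0},{"tx": -9,"ty": 0,"tz": 83,"roll": 0},{"tx": -9,"ty": 0,"tz": 96,"roll": 0},{"tx": -9,"ty": 0,"tz": 100,"roll": 0}])

```text
t: 25.1
eef_pos: [477.8, -222.7, 27.1]
tcp_rot: [3.138, -0.688, -0.016]
ft_force: [0.1, 0.6, 0.8]
opening: 0.999
grip_force: 0.0
```

Call:
step_arm(moves=[{"tx": 0,"ty": 0,"tz": 0,"roll": 0},{"tx": 0,"ty": 0,"tz": 0,"roll": 0},{"tx": 0,"ty": 0,"tz": 0,"roll": 0},{"tx": 0,"ty": 0,"tz": 0,"roll": 0},{"tx": 0,"ty": 0,"tz": 0,"roll": 0},{"tx": 0,"ty": 0,"tz": 0,"roll": 0},{"tx": 0,"ty": 0,"tz": 0,"roll": 0},{"tx": 0,"ty": 0,"tz": 0,"roll": 0},{"tx": 0,"ty": 0,"tz": 0,"roll": 0},{"tx": 0,"ty": 0,"tz": 0,"roll": 0}], grip=50)

```text
t: 25.93
eef_pos: [476.6, -224.5, 29.3]
tcp_rot: [3.136, -0.69, -0.018]
ft_force: [-3.0, -2.4, 6.4]
opening: 0.635
grip_force: 28.6
```

```bash
python3 - <<'E'
from ik import *
s,R=show();print(s["tcp_rot"],s["opening"]); p=s["eef_pos"]
path([p,(475,-225,62),(560,-50,70),(640,-47,56)],R); shift(R,[0,0,36],[85,175,8],[80,3,-14])
E
```

```text
t 25.9333 pos [ 476.6 -224.5   29.3] z [ 0.637 -0.017 -0.771] y [-0.021 -1.     0.004] j [-0.84   0.62   2.386  2.189  0.604 -1.404] F [-3.  -2.4  6.4]
[ 3.13582689 -0.6903497  -0.01769149] 0.635150277762067
[ 476.64696251 -224.54750881   29.30476481] [ 475. -225.   62.] 2 maxstep [0.   0.05 0.01 0.08 0.03 0.09] ok True minj4 0.55 end [-0.84  0.53  2.37  2.05  0.55 -1.24]
[ 475. -225.   62.] [560. -50.  70.] 7 maxstep [0.08 0.   0.02 0.09 0.03 0.03] ok True minj4 0.42 end [-0.3   0.52  2.34  2.7   0.42 -1.39]
[560. -50.  70.] [640. -47.  56.] 3 maxstep [0.02 0.03 0.06 0.01 0.03 0.03] ok True minj4 0.31 end [-0.24  0.59  2.15  2.69  0.31 -1.31]
[0, 0, 36] -> tool [ 22.9   0.2 -27.8]
[85, 175, 8] -> tool [  68.2 -176.7   45. ]
[80, 3, -14] -> tool [52.7 -4.8 61.7]
```

Call:
step_arm(moves=[{"tx": 0,"ty": 0,"tz": 0,"roll": 0},{"tx": 0,"ty": 0,"tz": 0,"roll": 0},{"tx": 0,"ty": 0,"tz": 0,"roll": 0},{"tx": 0,"ty": 0,"tz": 0,"roll": 0}])

```text
t: 26.27
eef_pos: [476.6, -224.6, 29.3]
tcp_rot: [3.136, -0.69, -0.018]
ft_force: [-3.4, -3.2, 7.2]
opening: 0.638
grip_force: 28.6
```

```bash
python3 - <<'E'
from h import *
from cell import optics
w=optics.read_camera("wrist");h=cv2.cvtColor(w["pixels"],cv2.COLOR_BGR2HSV)
def quad(roi,z):
    x0,y0,x1,y1=roi;m=cv2.inRange(h[y0:y1,x0:x1],(12,90,110),(24,255,255));m=cv2.morphologyEx(m,2,np.ones((5,5)))
    c=max(cv2.findContours(m,0,1)[0],key=cv2.contourArea);q=np.array([plane(wray(w,(p[0][0]+x0,p[0][1]+y0)),z)[:2] for p in c],np.float32)
    print(cv2.minAreaRect(q))
quad((200,170,450,345),72+0)
cv2.imwrite("pics/w7.png",w["pixels"])
E
```

```text
((465.9530944824219, -220.82862854003906), (49.794002532958984, 49.47948455810547), 13.459233283996582)
```

The copper tin jammed about 0.24 rad askew in the grip. That will do: I'll set it down near its place and square it against the rail with a front push.

Call:
step_arm(moves=[{"tx": 6,"ty": 0,"tz": -8,"roll": 0},{"tx": 16,"ty": 0,"tz": -20,"roll": 0},{"tx": 25,"ty": -6,"tz": -26,"roll": 0},{"tx": 34,"ty": -25,"tz": -20,"roll": 0},{"tx": 43,"ty": -50,"tz": -14,"roll": 0},{"tx": 53,"ty": -76,"tz": -8,"roll": 0},{"tx": 63,"ty": -102,"tz": -1,"roll": 0},{"tx": 73,"ty": -128,"tz": 6,"roll": 0},{"tx": 82,"ty": -152,"tz": 12,"roll": 0},{"tx": 89,"ty": -170,"tz": 16,"roll": 0},{"tx": 91,"ty": -177,"tz": 17,"roll": 0}])

```text
t: 27.23
eef_pos: [561.4, -45.9, 72.7]
tcp_rot: [3.137, -0.688, -0.015]
ft_force: [-0.8, 0.3, -2.5]
opening: 0.635
grip_force: 28.6
```

Call:
step_arm(moves=[{"tx": 6,"ty": 0,"tz": 6,"roll": 0},{"tx": 18,"ty": 0,"tz": 18,"roll": 0},{"tx": 32,"ty": 0,"tz": 32,"roll": 0},{"tx": 45,"ty": -1,"tz": 46,"roll": 0},{"tx": 50,"ty": -1,"tz": 56,"roll": 0},{"tx": 51,"ty": -1,"tz": 60,"roll": 0},{"tx": 51,"ty": -1,"tz": 60,"roll": 0}])

```text
t: 27.82
eef_pos: [638.3, -49.5, 57.7]
tcp_rot: [3.137, -0.687, -0.018]
ft_force: [-0.9, 0.2, -2.8]
opening: 0.636
grip_force: 28.6
```

```bash
python3 - <<'E'
from h import *
s,R=show();print(s["tcp_rot"],s["opening"]); p=s["eef_pos"]
shift(R,np.array([640,-49.5,54])-p)
E
```

```text
t 27.8167 pos [638.3 -49.5  57.7] z [ 0.634 -0.016 -0.773] y [-0.021 -1.     0.003] j [-0.247  0.586  2.156  2.663  0.308 -1.29 ] F [-0.9  0.2 -2.8]
[ 3.13710358 -0.68730992 -0.01793973] 0.6356609469062109
[ 1.73121721  0.04528281 -3.72813629] -> tool [-1.  -0.1  4. ]
```

Call:
step_arm(moves=[{"tx": -1.2,"ty": 0,"tz": 1.5,"roll": 0},{"tx": -2.3,"ty": 0,"tz": 2.8,"roll": 0},{"tx": -2.3,"ty": 0,"tz": 2.8,"roll": 0}])

```text
t: 28.07
eef_pos: [637.8, -49.3, 54.8]
tcp_rot: [3.137, -0.688, -0.018]
ft_force: [0.4, 0.2, -3.1]
opening: 0.634
grip_force: 28.6
```

Call:
step_arm(moves=[{"tx": 0,"ty": 0,"tz": 0,"roll": 0},{"tx": 0,"ty": 0,"tz": 0,"roll": 0},{"tx": 0,"ty": 0,"tz": 0,"roll": 0},{"tx": 0,"ty": 0,"tz": -5,"roll": 0},{"tx": 0,"ty": 0,"tz": -25,"roll": 0},{"tx": 0,"ty": 0,"tz": -48,"roll": 0},{"tx": 0,"ty": 0,"tz": -70,"roll": 0},{"tx": 0,"ty": 0,"tz": -85,"roll": 0}], grip=78)

```text
t: 28.73
eef_pos: [583.4, -47.8, 122.4]
tcp_rot: [3.136, -0.69, -0.017]
ft_force: [-0.2, -0.5, 0.2]
opening: 0.819
grip_force: 0.0
```

Call:
step_arm(moves=[{"tx": -3,"ty": 0,"tz": -2,"roll": 0},{"tx": -8,"ty": 0,"tz": -4,"roll": 0},{"tx": -10,"ty": 0,"tz": -5,"roll": 0},{"tx": -10,"ty": 0,"tz": -5,"roll": 0},{"tx": -12,"ty": 0,"tz": -3,"roll": 0},{"tx": -20,"ty": 0,"tz": 6,"roll": 0},{"tx": -32,"ty": 0,"tz": 20,"roll": 0},{"tx": -46,"ty": 0,"tz": 34,"roll": 0},{"tx": -55,"ty": 0,"tz": 44,"roll": 0},{"tx": -57,"ty": 0,"tz": 47,"roll": 0}], grip=0)

```text
t: 29.57
eef_pos: [569.9, -47.8, 45.7]
tcp_rot: [3.137, -0.686, -0.018]
ft_force: [0.3, 0.3, -0.1]
opening: 0.175
grip_force: 0.0
```

```bash
python3 - <<'E'
from h import *
from cell import optics
s,R=show();print(s["tcp_rot"],s["opening"])
w=optics.read_camera("wrist");h=cv2.cvtColor(w["pixels"],cv2.COLOR_BGR2HSV);cv2.imwrite("pics/w8.png",w["pixels"])
m=cv2.inRange(h,(10,80,90),(24,255,255));m=cv2.morphologyEx(m,2,np.ones((5,5)))
for c in cv2.findContours(m,0,1)[0]:
    if cv2.contourArea(c)<1500: continue
    q=np.array([plane(wray(w,p[0]),96)[:2] for p in c],np.float32); print(cv2.boundingRect(c),np.round(cv2.minAreaRect(q)[0],1),np.round(cv2.minAreaRect(q)[1:][0],1),cv2.minAreaRect(q)[2])
shift(R,[10,0,0])
E
```

```text
t 29.5667 pos [569.9 -47.8  45.7] z [ 0.633 -0.016 -0.774] y [-0.021 -1.     0.003] j [-0.287  0.578  2.324  2.762  0.458 -1.437] F [ 0.3  0.3 -0.1]
[ 3.13743001 -0.68569261 -0.01814809] 0.1751236083892352
(52, 0, 486, 237) [687.2 -30.9] [309.6 187.7] 77.65717315673828
[10, 0, 0] -> tool [ 7.7 -0.2  6.3]
```

Call:
step_arm(moves=[{"tx": 2,"ty": 0,"tz": 2,"roll": 0},{"tx": 6,"ty": 0,"tz": 5,"roll": 0},{"tx": 11,"ty": 0,"tz": 9,"roll": 0},{"tx": 16,"ty": 0,"tz": 13,"roll": 0},{"tx": 20,"ty": 0,"tz": 16,"roll": 0},{"tx": 24,"ty": 0,"tz": 19,"roll": 0}])

```text
t: 30.12
eef_pos: [602.0, -48.5, 49.6]
tcp_rot: [3.136, -0.69, -0.017]
ft_force: [-0.2, 0.1, 0.3]
opening: 0.002
grip_force: 0.0
```

Call:
step_arm(moves=[{"tx": 2,"ty": 0,"tz": 2,"roll": 0},{"tx": 4,"ty": 0,"tz": 3,"roll": 0}])

```text
t: 30.28
eef_pos: [606.5, -48.5, 49.3]
tcp_rot: [3.137, -0.689, -0.017]
ft_force: [0.1, 0.0, 0.0]
opening: 0.007
grip_force: 0.0
```

Call:
step_arm(moves=[{"tx": 1.5,"ty": 0,"tz": 1.3,"roll": 0},{"tx": 2.3,"ty": 0,"tz": 1.9,"roll": 0}])

```text
t: 30.45
eef_pos: [609.2, -48.6, 49.2]
tcp_rot: [3.137, -0.689, -0.017]
ft_force: [-0.2, 0.4, 0.0]
opening: 0.004
grip_force: 0.0
```

Call:
step_arm(moves=[{"tx": 1.5,"ty": 0,"tz": 1.3,"roll": 0},{"tx": 2.3,"ty": 0,"tz": 1.9,"roll": 0}])

```text
t: 30.62
eef_pos: [611.9, -48.6, 49.0]
tcp_rot: [3.137, -0.688, -0.018]
ft_force: [-2.0, 0.4, 1.2]
opening: 0.002
grip_force: 1.0
```

Call:
step_arm(moves=[{"tx": 1.5,"ty": 0,"tz": 1.3,"roll": 0},{"tx": 2.3,"ty": 0,"tz": 1.9,"roll": 0}])

```text
t: 30.78
eef_pos: [615.1, -48.7, 49.1]
tcp_rot: [3.137, -0.689, -0.018]
ft_force: [-2.2, -0.2, 0.9]
opening: 0.005
grip_force: 0.9
```

Call:
step_arm(moves=[{"tx": 1.5,"ty": 0,"tz": 1.3,"roll": 0},{"tx": 2.3,"ty": 0,"tz": 1.9,"roll": 0}])

```text
t: 30.95
eef_pos: [618.2, -48.8, 49.2]
tcp_rot: [3.137, -0.689, -0.017]
ft_force: [-1.9, -1.2, 0.0]
opening: 0.004
grip_force: 0.9
```

Call:
step_arm(moves=[{"tx": 1,"ty": 0,"tz": 0.8,"roll": 0},{"tx": 1.5,"ty": 0,"tz": 1.3,"roll": 0}])

```text
t: 31.12
eef_pos: [620.2, -48.8, 49.1]
tcp_rot: [3.137, -0.689, -0.017]
ft_force: [-1.3, -0.5, 0.6]
opening: 0.005
grip_force: 0.9
```

```bash
python3 - <<'E'
from h import *
from cell import optics
s,R=show();print(s["tcp_rot"],s["opening"])
w=optics.read_camera("wrist");pickle.dump(w,open("w9.pkl","wb"));cv2.imwrite("pics/w9.png",w["pixels"][100:420])
E
```

```text
t 31.1167 pos [620.2 -48.8  49.1] z [ 0.636 -0.016 -0.772] y [-0.02  -1.     0.004] j [-0.256  0.594  2.205  2.719  0.363 -1.358] F [-1.3 -0.5  0.6]
[ 3.13688053 -0.68914816 -0.01749241] 0.00515545457709982
```

View pics/w9.png

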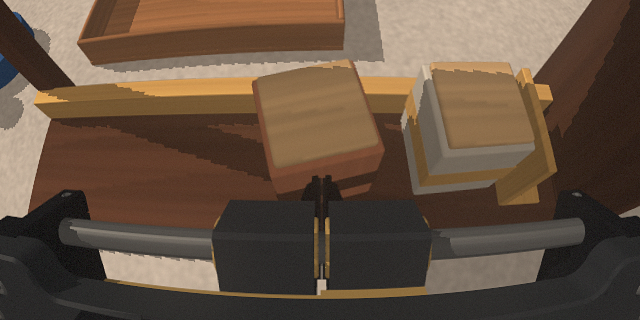

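The last view shows the copper tin still askew, lid corners (255,185), (352,162), (382,250) and (268,268), with its back right corner near the rail and my fingertips at its front middle. White stays at the bookend. I'll keep pushing back until it is firm.

Call:
step_arm(moves=[{"tx": 1.5,"ty": 0,"tz": 1.3,"roll": 0},{"tx": 2.3,"ty": 0,"tz": 1.9,"roll": 0}])

```text
t: 31.33
eef_pos: [623.1, -48.8, 49.1]
tcp_rot: [3.137, -0.689, -0.017]
ft_force: [-4.7, 0.9, 3.4]
opening: 0.006
grip_force: 2.5
```

Call:
step_arm(moves=[{"tx": 1.5,"ty": 0,"tz": 1.3,"roll": 0},{"tx": 2.3,"ty": 0,"tz": 1.9,"roll": 0}])

```text
t: 31.5
eef_pos: [625.0, -48.5, 48.7]
tcp_rot: [3.137, -0.687, -0.017]
ft_force: [-10.3, 3.0, 4.7]
opening: 0.006
grip_force: 4.9
```

Call:
step_arm(moves=[{"tx": 1,"ty": 0,"tz": 0.8,"roll": 0},{"tx": 1.5,"ty": 0,"tz": 1.3,"roll": 0}])

```text
t: 31.67
eef_pos: [626.0, -48.2, 48.3]
tcp_rot: [3.137, -0.685, -0.016]
ft_force: [-17.0, 4.9, 9.5]
opening: 0.008
grip_force: 8.0
```

Call:
step_arm(moves=[{"tx": 1,"ty": 0,"tz": 0.8,"roll": 0},{"tx": 1.5,"ty": 0,"tz": 1.3,"roll": 0}])

```text
t: 31.83
eef_pos: [627.3, -47.9, 48.0]
tcp_rot: [3.137, -0.684, -0.016]
ft_force: [-20.3, 7.0, 12.0]
opening: 0.004
grip_force: 10.2
```

```bash
cat > edge.py <<'E'
from h import *
def front(w,cols,z=96,hmin=11,r0=120,r1=330):
    """fit the front (lower) edge of a lid in the wrist picture: columns -> (point, yaw)"""
    h=cv2.cvtColor(w["pixels"],cv2.COLOR_BGR2HSV);m=cv2.inRange(h,(hmin,60,90),(24,200,255));m=cv2.morphologyEx(m,2,np.ones((3,3)))
    P=[]
    for c in cols:
        r=np.flatnonzero(m[r0:r1,c])
        if len(r)<8: continue
        br=np.flatnonzero(np.diff(r)>2); 
        runs=np.split(r,br+1); run=max(runs,key=len); P.append(np.append(plane(wray(w,(c,run[-1]+r0)),z)[:2],(run[0]+r0,run[-1]+r0)))
    P=np.array(P);q=P[:,:2]
    for _ in range(3):
        k=np.polyfit(q[:,1],q[:,0],1);e=np.abs(np.polyval(k,q[:,1])-q[:,0]);q=q[e<=max(2*np.median(e),.5)]
    print("n",len(q),"yaw",-np.arctan(k[0]).round(3),"x at mid",np.polyval(k,q[:,1].mean()).round(1),"y span",q[:,1].min().round(1),q[:,1].max().round(1)); return P
E
python3 - <<'E'
from edge import *
from cell import optics
w=pickle.load(open("w9.pkl","rb")); front(w,range(275,375,4)); front(w,range(450,525,4))
w=optics.read_camera("wrist");pickle.dump(w,open("w10.pkl","wb")); P=front(w,range(270,385,3)); front(w,range(440,530,4)); print(P[::4].round(0).tolist())
h=cv2.cvtColor(w["pixels"],cv2.COLOR_BGR2HSV);print(h[200,230:420:8].tolist())
E
```

```text
n 20 yaw 0.226 x at mid 610.8 y span -67.1 -27.8
n 19 yaw 0.045 x at mid 615.5 y span -149.0 -108.4
n 27 yaw 0.158 x at mid 617.5 y span -60.6 -24.8
n 18 yaw 0.038 x at mid 615.9 y span -149.3 -109.1
[[615.0, -25.0, 172.0, 266.0], [616.0, -30.0, 170.0, 264.0], [616.0, -35.0, 169.0, 263.0], [618.0, -41.0, 167.0, 260.0], [618.0, -46.0, 164.0, 258.0], [619.0, -51.0, 163.0, 256.0], [620.0, -57.0, 161.0, 255.0], [621.0, -62.0, 168.0, 253.0], [621.0, -67.0, 213.0, 251.0], [636.0, -74.0, 184.0, 221.0]]
[[17, 150, 221], [17, 153, 220], [17, 153, 222], [9, 139, 114], [15, 121, 150], [16, 121, 150], [16, 119, 150], [15, 120, 149], [16, 116, 147], [16, 118, 141], [15, 119, 144], [15, 122, 142], [15, 121, 145], [16, 126, 146], [16, 118, 147], [15, 121, 150], [16, 123, 147], [17, 154, 205], [16, 151, 210], [17, 153, 208], [16, 150, 208], [16, 153, 207], [16, 153, 209], [16, 145, 163]]
```

Call:
step_arm(moves=[{"tx": -3,"ty": 0,"tz": -2.5,"roll": 0},{"tx": -7,"ty": -2,"tz": -6,"roll": 0},{"tx": -7,"ty": -14,"tz": -6,"roll": 0},{"tx": -7,"ty": -21,"tz": -6,"roll": 0},{"tx": -5,"ty": -21,"tz": -4,"roll": 0},{"tx": -3,"ty": -21,"tz": -2.5,"roll": 0},{"tx": 0,"ty": -21,"tz": 0,"roll": 0}])

```text
t: 32.47
eef_pos: [630.3, -28.0, 48.8]
tcp_rot: [3.137, -0.688, -0.017]
ft_force: [-13.6, 4.9, 6.2]
opening: -0.001
grip_force: 7.5
```

Call:
step_arm(moves=[{"tx": 1.5,"ty": 0,"tz": 1.3,"roll": 0},{"tx": 2.3,"ty": 0,"tz": 1.9,"roll": 0}])

```text
t: 32.63
eef_pos: [630.6, -27.9, 47.8]
tcp_rot: [3.137, -0.683, -0.017]
ft_force: [-26.3, 3.2, 14.6]
opening: 0.001
grip_force: 13.4
```

Call:
step_arm(moves=[{"tx": 1.5,"ty": 0,"tz": 1.3,"roll": 0},{"tx": 2.3,"ty": 0,"tz": 1.9,"roll": 0}])

```text
t: 32.8
eef_pos: [630.9, -27.8, 47.3]
tcp_rot: [3.137, -0.679, -0.018]
ft_force: [-46.5, 3.4, 30.4]
opening: 0.008
grip_force: 23.5
```

Call:
step_arm(moves=[{"tx": 1,"ty": 0,"tz": 0.8,"roll": 0},{"tx": 1.5,"ty": 0,"tz": 1.3,"roll": 0}])

```text
t: 32.97
eef_pos: [631.1, -27.7, 47.0]
tcp_rot: [3.137, -0.676, -0.018]
ft_force: [-60.8, 2.6, 40.5]
opening: 0.005
grip_force: 29.9
```

```bash
python3 - <<'E'
from edge import *
from cell import optics
show();w=optics.read_camera("wrist"); P=front(w,range(285,400,3)); print(P[::4].round(0).tolist())
E
```

```text
t 32.9667 pos [631.1 -27.7  47. ] z [ 0.626 -0.016 -0.78 ] y [-0.021 -1.     0.003] j [-0.201  0.601  2.175  2.789  0.322 -1.377] F [-60.8   2.6  40.5]
n 33 yaw -0.014 x at mid 619.9 y span -61.4 -19.1
[[677.0, -10.0, 120.0, 158.0], [621.0, -16.0, 179.0, 262.0], [620.0, -22.0, 167.0, 263.0], [620.0, -27.0, 167.0, 263.0], [620.0, -32.0, 168.0, 263.0], [620.0, -37.0, 168.0, 263.0], [620.0, -43.0, 168.0, 263.0], [620.0, -48.0, 168.0, 262.0], [620.0, -53.0, 168.0, 262.0], [620.0, -59.0, 168.0, 262.0]]
```

The copper tin is now square (yaw −0.014 against the rack's −0.018) and on the rail. I'll back off and close it up to white from the left.

Call:
step_arm(moves=[{"tx": -8,"ty": 0,"tz": -7,"roll": 0},{"tx": -20,"ty": 0,"tz": -16,"roll": 0},{"tx": -31,"ty": -8,"tz": -25,"roll": 0},{"tx": -33,"ty": -25,"tz": -27,"roll": 0},{"tx": -30,"ty": -39,"tz": -25,"roll": 0},{"tx": -22,"ty": -42,"tz": -18,"roll": 0},{"tx": -8,"ty": -42,"tz": -7,"roll": 0},{"tx": 6,"ty": -42,"tz": 5,"roll": 0},{"tx": 17,"ty": -42,"tz": 14,"roll": 0},{"tx": 22,"ty": -42,"tz": 18,"roll": 0}])

```text
t: 33.85
eef_pos: [670.0, 12.6, 49.4]
tcp_rot: [3.137, -0.692, -0.018]
ft_force: [-0.1, 0.5, -0.2]
opening: 0.004
grip_force: 0.0
```

Call:
step_arm(moves=[{"tx": 0,"ty": 4,"tz": 0,"roll": 0},{"tx": 0,"ty": 9,"tz": 0,"roll": 0},{"tx": 0,"ty": 14,"tz": 0,"roll": 0}])

```text
t: 34.1
eef_pos: [666.5, -1.4, 48.6]
tcp_rot: [3.137, -0.688, -0.018]
ft_force: [-0.2, 0.6, 0.3]
opening: 0.009
grip_force: 0.0
```

Call:
step_arm(moves=[{"tx": 0,"ty": 3,"tz": 0,"roll": 0},{"tx": 0,"ty": 8,"tz": 0,"roll": 0},{"tx": 0,"ty": 13,"tz": 0,"roll": 0},{"tx": 0,"ty": 16,"tz": 0,"roll": 0}])

```text
t: 34.43
eef_pos: [666.8, -17.3, 49.1]
tcp_rot: [3.137, -0.689, -0.017]
ft_force: [-1.7, 3.7, 3.3]
opening: 0.003
grip_force: 2.2
```

```bash
python3 - <<'E'
from edge import *
from cell import optics
show();w=optics.read_camera("wrist"); cv2.imwrite("pics/w11.png",w["pixels"]);P=front(w,range(340,425,3)); print(P[::4].round(0).tolist()); front(w,range(460,540,3))
E
```

```text
t 34.4333 pos [666.8 -17.3  49.1] z [ 0.636 -0.016 -0.772] y [-0.02  -1.     0.004] j [-0.165  0.622  2.097  2.808  0.276 -1.364] F [-1.7  3.7  3.3]
n 14 yaw -0.864 x at mid 636.2 y span -60.2 -39.7
[[698.0, -27.0, 120.0, 183.0], [639.0, -29.0, 234.0, 300.0], [638.0, -34.0, 234.0, 300.0], [638.0, -40.0, 234.0, 300.0], [638.0, -45.0, 233.0, 299.0], [638.0, -50.0, 234.0, 299.0], [638.0, -56.0, 233.0, 299.0], [630.0, -60.0, 233.0, 317.0]]
n 11 yaw -0.123 x at mid 625.2 y span -117.7 -81.5
```

Call:
step_arm(moves=[{"tx": 0,"ty": 3,"tz": 0,"roll": 0},{"tx": 0,"ty": 7,"tz": 0,"roll": 0},{"tx": 0,"ty": 11,"tz": 0,"roll": 0},{"tx": 0,"ty": 14,"tz": 0,"roll": 0}])

```text
t: 34.82
eef_pos: [666.6, -30.7, 49.2]
tcp_rot: [3.137, -0.689, -0.017]
ft_force: [-4.0, 5.2, 3.8]
opening: 0.006
grip_force: 2.6
```

Call:
step_arm(moves=[{"tx": 0,"ty": 3,"tz": 0,"roll": 0},{"tx": 0,"ty": 6,"tz": 0,"roll": 0},{"tx": 0,"ty": 9,"tz": 0,"roll": 0}])

```text
t: 35.07
eef_pos: [666.4, -39.6, 49.2]
tcp_rot: [3.137, -0.689, -0.017]
ft_force: [-2.6, 5.0, 3.4]
opening: 0.003
grip_force: 2.4
```

Call:
step_arm(moves=[{"tx": 0,"ty": 1.5,"tz": 0,"roll": 0},{"tx": 0,"ty": 3,"tz": 0,"roll": 0}])

```text
t: 35.23
eef_pos: [666.3, -42.7, 49.1]
tcp_rot: [3.137, -0.689, -0.017]
ft_force: [-2.4, 2.5, 1.5]
opening: 0.007
grip_force: 1.6
```

Call:
step_arm(moves=[{"tx": 0,"ty": 1,"tz": 0,"roll": 0},{"tx": 0,"ty": 2,"tz": 0,"roll": 0}])

```text
t: 35.4
eef_pos: [666.3, -44.7, 49.0]
tcp_rot: [3.137, -0.689, -0.017]
ft_force: [-2.8, 3.9, 2.2]
opening: 0.005
grip_force: 2.3
```

Call:
step_arm(moves=[{"tx": 0,"ty": 1,"tz": 0,"roll": 0},{"tx": 0,"ty": 1.5,"tz": 0,"roll": 0}])

```text
t: 35.57
eef_pos: [666.3, -46.2, 49.0]
tcp_rot: [3.137, -0.689, -0.017]
ft_force: [-2.7, 5.1, 1.1]
opening: 0.005
grip_force: 2.4
```

Call:
step_arm(moves=[{"tx": 0,"ty": 1,"tz": 0,"roll": 0},{"tx": 0,"ty": 1.5,"tz": 0,"roll": 0}])

```text
t: 35.73
eef_pos: [666.2, -47.1, 49.0]
tcp_rot: [3.137, -0.689, -0.016]
ft_force: [-2.5, 12.5, 2.3]
opening: 0.006
grip_force: 6.4
```

Call:
step_arm(moves=[{"tx": 0,"ty": 1,"tz": 0,"roll": 0},{"tx": 0,"ty": 1,"tz": 0,"roll": 0}])

```text
t: 35.9
eef_pos: [666.2, -47.3, 49.0]
tcp_rot: [3.137, -0.689, -0.014]
ft_force: [-0.5, 14.7, 2.4]
opening: 0.004
grip_force: 7.9
```

Call:
step_arm(moves=[{"tx": 0,"ty": 1,"tz": 0,"roll": 0},{"tx": 0,"ty": 1,"tz": 0,"roll": 0}])

```text
t: 36.07
eef_pos: [666.1, -47.4, 49.0]
tcp_rot: [3.137, -0.69, -0.013]
ft_force: [-1.4, 22.0, 2.1]
opening: 0.005
grip_force: 11.1
```

The copper tin closed up firmly at y −47.4, exactly 56 mm from white's contact. Green is next.

```bash
python3 - <<'E'
from ik import *
s,R=show();R=Rtool(.689,-.0175)
path([(666,-39,49),(602,-39,126),(480,100,110),(405,206,96),(461,206,28)],R)
path([(602,-39,126),(405,206,85),(461,206,28),(461,206,62),(560,10,75),(642,6,54)],R)
path([(480,100,110),(420,206,78),(461,206,28),(461,206,44),(560,10,70)],R)
shift(R,[-122,139,-16],[-60,106,-32],[41,0,-50],[0,0,-10])
E
```

```text
t 36.0667 pos [666.1 -47.4  49. ] z [ 0.636 -0.013 -0.771] y [-0.016 -1.     0.003] j [-0.23   0.623  2.095  2.652  0.286 -1.267] F [-1.4 22.   2.1]
[666. -39.  49.] [602. -39. 126.] 4 maxstep [0.01 0.05 0.03 0.13 0.02 0.12] ok True minj4 0.2 end [-0.25  0.41  2.2   2.35  0.2  -0.97]
[602. -39. 126.] [480. 100. 110.] 7 maxstep [0.07 0.01 0.04 0.2  0.03 0.17] ok True minj4 0.2 end [ 0.13  0.37  2.45  3.4   0.37 -1.7 ]
[480. 100. 110.] [405. 206.  96.] 5 maxstep [0.09 0.01 0.02 0.12 0.03 0.04] ok True minj4 0.37 end [ 0.55  0.4   2.48  3.95  0.49 -1.86]
[405. 206.  96.] [461. 206.  28.] 3 maxstep [0.03 0.08 0.02 0.12 0.04 0.1 ] ok True minj4 0.49 end [ 0.47  0.63  2.43  3.68  0.61 -1.64]
[602. -39. 126.] [405. 206.  85.] 11 maxstep [0.1  0.01 0.05 0.23 0.04 0.19] ok True minj4 0.2 end [ 0.55  0.44  2.49  3.9   0.53 -1.79]
[405. 206.  85.] [461. 206.  28.] 3 maxstep [0.03 0.07 0.03 0.09 0.03 0.07] ok True minj4 0.53 end [ 0.47  0.63  2.43  3.68  0.61 -1.64]
[461. 206.  28.] [461. 206.  62.] 2 maxstep [0.   0.05 0.01 0.06 0.05 0.07] ok True minj4 0.51 end [ 0.47  0.52  2.41  3.78  0.51 -
[... 296 characters left out ...]
[420. 206.  78.] 5 maxstep [0.08 0.02 0.01 0.1  0.04 0.03] ok True minj4 0.37 end [ 0.53  0.47  2.48  3.86  0.53 -1.78]
[420. 206.  78.] [461. 206.  28.] 3 maxstep [0.02 0.06 0.02 0.07 0.03 0.06] ok True minj4 0.53 end [ 0.47  0.63  2.43  3.68  0.61 -1.64]
[461. 206.  28.] [461. 206.  44.] 1 maxstep [0.   0.05 0.01 0.04 0.05 0.05] ok True minj4 0.57 end [ 0.47  0.58  2.42  3.72  0.57 -1.69]
[461. 206.  44.] [560.  10.  70.] 8 maxstep [0.08 0.01 0.03 0.11 0.03 0.05] ok True minj4 0.41 end [-0.14  0.51  2.34  2.94  0.41 -1.48]
[-122, 139, -16] -> tool [-106.2 -136.8  -66.7]
[-60, 106, -32] -> tool [ -68.1 -104.9  -14.6]
[41, 0, -50] -> tool [-0.1 -0.7 64.7]
[0, 0, -10] -> tool [-6.4 -0.   7.7]
```

Call:
step_arm(moves=[{"tx": 0,"ty": -4,"tz": 0,"roll": 0},{"tx": 0,"ty": -8,"tz": -2,"roll": 0},{"tx": 0,"ty": -11,"tz": -20,"roll": 0},{"tx": 0,"ty": -11,"tz": -45,"roll": 0},{"tx": 0,"ty": -11,"tz": -70,"roll": 0},{"tx": 0,"ty": -11,"tz": -92,"roll": 0},{"tx": 0,"ty": -11,"tz": -100,"roll": 0}])

```text
t: 36.65
eef_pos: [601.9, -37.5, 128.4]
tcp_rot: [3.136, -0.691, -0.018]
ft_force: [0.9, 0.7, 0.8]
opening: 0.006
grip_force: 0.0
```

Call:
step_arm(moves=[{"tx": -5,"ty": -7,"tz": -3,"roll": 0},{"tx": -18,"ty": -23,"tz": -11,"roll": 0},{"tx": -34,"ty": -43,"tz": -21,"roll": 0},{"tx": -50,"ty": -64,"tz": -31,"roll": 0},{"tx": -66,"ty": -85,"tz": -42,"roll": 0},{"tx": -82,"ty": -106,"tz": -52,"roll": 0},{"tx": -96,"ty": -125,"tz": -61,"roll": 0},{"tx": -106,"ty": -139,"tz": -67,"roll": 0},{"tx": -116,"ty": -153,"tz": -73,"roll": 0},{"tx": -131,"ty": -175,"tz": -83,"roll": 0},{"tx": -146,"ty": -198,"tz": -94,"roll": 0},{"tx": -160,"ty": -220,"tz": -104,"roll": 0}], grip=95)

```text
t: 37.65
eef_pos: [417.1, 186.9, 103.9]
tcp_rot: [3.137, -0.689, -0.019]
ft_force: [1.5, -0.3, -1.0]
opening: 0.788
grip_force: 0.0
```

Call:
step_arm(moves=[{"tx": -8,"ty": -13,"tz": -6,"roll": 0},{"tx": -13,"ty": -21,"tz": -9,"roll": 0},{"tx": -14,"ty": -22,"tz": -9,"roll": 0},{"tx": -14,"ty": -22,"tz": -9,"roll": 0}])

```text
t: 37.98
eef_pos: [401.8, 209.4, 102.0]
tcp_rot: [3.137, -0.689, -0.017]
ft_force: [-0.3, 1.0, 0.4]
opening: 0.992
grip_force: 0.0
```

```bash
python3 - <<'E'
from h import *
from cell import optics
s,R=show();print(s["tcp_rot"],s["opening"]); shift(R,np.array([461,206,28])-s["eef_pos"])
w=optics.read_camera("wrist");pickle.dump(w,open("w12.pkl","wb"))
h=cv2.cvtColor(w["pixels"],cv2.COLOR_BGR2HSV);m=cv2.inRange(h,(10,90,110),(24,255,255));m[:150]=0
for c in cv2.findContours(m,0,1)[0]:
    if cv2.contourArea(c)>800:
        q=np.array([plane(wray(w,p[0]),72)[:2] for p in c],np.float32); print(cv2.boundingRect(c),cv2.minAreaRect(q))
E
```

```text
t 37.9833 pos [401.8 209.4 102. ] z [ 0.636 -0.015 -0.772] y [-0.019 -1.     0.003] j [ 0.572  0.384  2.476  4.028  0.478 -1.923] F [-0.3  1.   0.4]
[ 3.13730938 -0.68929204 -0.0166564 ] 0.9923140040500333
[ 59.15304648  -3.35560276 -73.96286173] -> tool [-1.4  2.  94.7]
(288, 195, 73, 66) ((448.27081298828125, 205.92431640625), (48.69306564331055, 49.6492805480957), 86.4251480102539)
(514, 194, 55, 100) ((433.8184509277344, 39.260047912597656), (84.42699432373047, 29.399152755737305), 3.6942877769470215)
```

Call:
step_arm(moves=[{"tx": 0,"ty": 1,"tz": 8,"roll": 0},{"tx": -1,"ty": 2,"tz": 24,"roll": 0},{"tx": -2,"ty": 3,"tz": 44,"roll": 0},{"tx": -3,"ty": 4,"tz": 64,"roll": 0},{"tx": -3,"ty": 4,"tz": 82,"roll": 0},{"tx": -3,"ty": 4,"tz": 92,"roll": 0},{"tx": -3,"ty": 4,"tz": 94,"roll": 0}])

```text
t: 38.62
eef_pos: [460.3, 202.3, 26.2]
tcp_rot: [3.136, -0.688, -0.019]
ft_force: [-0.3, 0.3, -0.6]
opening: 1.003
grip_force: 0.0
```

Call:
step_arm(moves=[{"tx": 0,"ty": 0,"tz": 0,"roll": 0},{"tx": 0,"ty": 0,"tz": 0,"roll": 0},{"tx": 0,"ty": 0,"tz": 0,"roll": 0},{"tx": 0,"ty": 0,"tz": 0,"roll": 0},{"tx": 0,"ty": 0,"tz": 0,"roll": 0},{"tx": 0,"ty": 0,"tz": 0,"roll": 0},{"tx": 0,"ty": 0,"tz": 0,"roll": 0},{"tx": 0,"ty": 0,"tz": 0,"roll": 0},{"tx": 0,"ty": 0,"tz": 0,"roll": 0},{"tx": 0,"ty": 0,"tz": 0,"roll": 0}], grip=50)

```text
t: 39.45
eef_pos: [459.1, 203.7, 27.8]
tcp_rot: [3.137, -0.69, -0.017]
ft_force: [-3.7, 2.1, 6.3]
opening: 0.59
grip_force: 30.0
```

```bash
python3 - <<'E'
from ik import *
s,R=show();print(s["tcp_rot"],s["opening"]); p=s["eef_pos"]
shift(R,[0,0,34],np.array([562,8,72])-p-[0,0,34],[82,-2,0]);path([p,p+[0,0,34],(562,8,72),(644,6,72)],R)
E
```

```text
t 39.45 pos [459.1 203.7  27.8] z [ 0.636 -0.015 -0.771] y [-0.02  -1.     0.003] j [ 0.466  0.624  2.438  3.683  0.62  -1.641] F [-3.7  2.1  6.3]
[ 3.13709881 -0.68977398 -0.01696158] 0.5899685991862365
[0, 0, 34] -> tool [ 21.6   0.1 -26.2]
[ 102.86538963 -195.6539379    10.19614277] -> tool [ 88.4 193.6  60.6]
[82, -2, 0] -> tool [63.3  0.4 52.2]
[459.13461037 203.6539379   27.80385723] [459.13461037 203.6539379   61.80385723] 2 maxstep [0.   0.05 0.01 0.06 0.05 0.07] ok True minj4 0.52 end [ 0.47  0.53  2.42  3.79  0.52 -1.76]
[459.13461037 203.6539379   61.80385723] [562.   8.  72.] 8 maxstep [0.08 0.   0.03 0.11 0.02 0.05] ok True minj4 0.4 end [-0.14  0.51  2.33  2.94  0.4  -1.48]
[562.   8.  72.] [644.   6.  72.] 3 maxstep [0.01 0.02 0.07 0.02 0.05 0.03] ok True minj4 0.25 end [-0.12  0.56  2.14  2.89  0.25 -1.41]
```

Call:
step_arm(moves=[{"tx": 6,"ty": 0,"tz": -8,"roll": 0},{"tx": 17,"ty": 0,"tz": -21,"roll": 0},{"tx": 26,"ty": 6,"tz": -29,"roll": 0},{"tx": 37,"ty": 27,"tz": -23,"roll": 0},{"tx": 49,"ty": 53,"tz": -15,"roll": 0},{"tx": 61,"ty": 80,"tz": -7,"roll": 0},{"tx": 73,"ty": 107,"tz": 2,"roll": 0},{"tx": 85,"ty": 134,"tz": 11,"roll": 0},{"tx": 97,"ty": 160,"tz": 20,"roll": 0},{"tx": 107,"ty": 182,"tz": 26,"roll": 0},{"tx": 113,"ty": 194,"tz": 30,"roll": 0}])

```text
t: 40.37
eef_pos: [562.2, 4.8, 76.7]
tcp_rot: [3.136, -0.689, -0.02]
ft_force: [-0.2, -0.0, -1.2]
opening: 0.586
grip_force: 30.0
```

Call:
step_arm(moves=[{"tx": 6,"ty": 0,"tz": 6,"roll": 0},{"tx": 18,"ty": 0,"tz": 18,"roll": 0},{"tx": 32,"ty": 0,"tz": 34,"roll": 0},{"tx": 45,"ty": 0,"tz": 52,"roll": 0},{"tx": 50,"ty": 0,"tz": 64,"roll": 0},{"tx": 51,"ty": 0,"tz": 68,"roll": 0},{"tx": 51,"ty": 0,"tz": 68,"roll": 0}])

```text
t: 40.95
eef_pos: [643.5, 6.4, 55.5]
tcp_rot: [3.137, -0.687, -0.017]
ft_force: [-0.2, -0.2, -2.6]
opening: 0.587
grip_force: 30.0
```

```bash
python3 - <<'E'
from h import *
s,R=show();print(s["tcp_rot"],s["opening"]); shift(R,np.array([655,6,53])-s["eef_pos"])
E
```

```text
t 40.95 pos [643.5   6.4  55.5] z [ 0.634 -0.015 -0.773] y [-0.02  -1.     0.003] j [-0.122  0.593  2.149  2.924  0.291 -1.443] F [-0.2 -0.2 -2.6]
[ 3.13712957 -0.6869436  -0.01691307] 0.5865232205733926
[11.5111951  -0.39902401 -2.49062366] -> tool [7.3 0.2 9.2]
```

Call:
step_arm(moves=[{"tx": 2,"ty": 0,"tz": 3,"roll": 0},{"tx": 5,"ty": 0,"tz": 7,"roll": 0},{"tx": 7.5,"ty": 0,"tz": 9,"roll": 0},{"tx": 7.5,"ty": 0,"tz": 9,"roll": 0}])

```text
t: 41.28
eef_pos: [656.1, 5.4, 55.0]
tcp_rot: [3.137, -0.69, -0.017]
ft_force: [0.6, -0.3, -2.0]
opening: 0.586
grip_force: 30.0
```

Call:
step_arm(moves=[{"tx": 1.5,"ty": 0,"tz": 1.3,"roll": 0},{"tx": 2.3,"ty": 0,"tz": 1.9,"roll": 0}])

```text
t: 41.45
eef_pos: [656.9, 5.5, 54.1]
tcp_rot: [3.137, -0.686, -0.017]
ft_force: [-12.9, -0.2, 4.6]
opening: 0.585
grip_force: 30.0
```

Call:
step_arm(moves=[{"tx": 1.5,"ty": 0,"tz": 1.3,"roll": 0},{"tx": 2.3,"ty": 0,"tz": 1.9,"roll": 0}])

```text
t: 41.62
eef_pos: [658.0, 5.5, 53.3]
tcp_rot: [3.137, -0.682, -0.017]
ft_force: [-22.3, -0.6, 8.7]
opening: 0.588
grip_force: 30.0
```

Call:
step_arm(moves=[{"tx": 1,"ty": 0,"tz": 0.8,"roll": 0},{"tx": 1.5,"ty": 0,"tz": 1.3,"roll": 0}])

```text
t: 41.78
eef_pos: [658.6, 5.4, 53.2]
tcp_rot: [3.137, -0.68, -0.018]
ft_force: [-34.8, -1.1, 21.9]
opening: 0.589
grip_force: 30.0
```

Call:
step_arm(moves=[{"tx": -3,"ty": 0,"tz": -2,"roll": 0},{"tx": -3,"ty": 0,"tz": -2,"roll": 0},{"tx": -3,"ty": 0,"tz": -2,"roll": 0},{"tx": -3,"ty": 0,"tz": -2,"roll": 0}], grip=73)

```text
t: 42.12
eef_pos: [660.5, 5.4, 54.6]
tcp_rot: [3.137, -0.69, -0.017]
ft_force: [-0.1, 0.4, -0.3]
opening: 0.758
grip_force: 0.0
```

Call:
step_arm(moves=[{"tx": 0,"ty": 0,"tz": -10,"roll": 0},{"tx": 0,"ty": 0,"tz": -30,"roll": 0},{"tx": 0,"ty": 0,"tz": -55,"roll": 0},{"tx": 0,"ty": 0,"tz": -80,"roll": 0},{"tx": 0,"ty": 0,"tz": -95,"roll": 0},{"tx": 0,"ty": 0,"tz": -100,"roll": 0}])

```text
t: 42.62
eef_pos: [595.4, 7.1, 133.7]
tcp_rot: [3.136, -0.691, -0.017]
ft_force: [0.9, 0.1, -0.0]
opening: 0.771
grip_force: 0.0
```

```bash
python3 - <<'E'
from edge import *
from cell import optics
s,R=show();w=optics.read_camera("wrist");pickle.dump(w,open("w13.pkl","wb"));cv2.imwrite("pics/w13.png",w["pixels"])
for r in(range(280,360,3),range(370,430,3),range(430,480,3)): print(front(w,r)[::4].round(0).tolist())
h=cv2.cvtColor(w["pixels"],cv2.COLOR_BGR2HSV);print([[c]+h[230,c].tolist() for c in range(270,500,8)])
shift(R,np.array([664,56,48])-s["eef_pos"])
E
```

```text
t 42.6167 pos [595.4   7.1 133.7] z [ 0.637 -0.016 -0.77 ] y [-0.02  -1.     0.004] j [-0.134  0.389  2.209  2.693  0.161 -1.218] F [ 0.9  0.1 -0. ]
n 22 yaw -0.019 x at mid 620.2 y span -14.6 28.8
[[703.0, 38.0, 120.0, 163.0], [621.0, 27.0, 197.0, 259.0], [620.0, 18.0, 197.0, 259.0], [620.0, 10.0, 197.0, 259.0], [620.0, 2.0, 197.0, 259.0], [620.0, -6.0, 197.0, 259.0], [620.0, -15.0, 197.0, 259.0]]
n 16 yaw -1.24 x at mid 648.5 y span -68.0 -33.3
[[695.0, -33.0, 120.0, 170.0], [694.0, -43.0, 120.0, 171.0], [652.0, -50.0, 201.0, 217.0], [616.0, -55.0, 200.0, 263.0], [616.0, -63.0, 199.0, 262.0]]
n 10 yaw 0.045 x at mid 617.3 y span -91.2 -70.3
[[617.0, -70.0, 199.0, 261.0], [617.0, -79.0, 199.0, 260.0], [618.0, -89.0, 198.0, 259.0], [618.0, -99.0, 236.0, 258.0], [616.0, -108.0, 202.0, 261.0]]
[[270, 17, 148, 107], [278, 16, 138, 113], [286, 54, 56, 68], [294, 15, 124, 127], [302, 16, 126, 130], [310, 16, 120, 125], [318, 16, 115, 129], [326, 16, 118, 130], [334, 16, 120, 125], [342, 16, 123, 135], [350, 15, 122, 134], [358, 53, 60, 68], [366, 17, 142, 113], [374, 16, 144, 110], [382, 12, 140, 102], [390, 11, 130, 92], [398, 11, 139, 117], [406, 16, 121, 129], [414, 16, 113, 129], [422, 15, 118, 128], [430, 16, 114, 128], [438, 15, 118, 134], [446, 16, 113, 133], [454, 16, 114, 136], [462, 15, 121, 135], [470, 17, 67, 122], [478, 16, 121, 131], [486, 15, 114, 130], [494, 16, 113, 133]]
[ 68.56562731  48.9385851  -85.68965322] -> tool [ -2.5 -50.7 108.9]
```

Call:
step_arm(moves=[{"tx": 0,"ty": -12,"tz": 0,"roll": 0},{"tx": 0,"ty": -35,"tz": 0,"roll": 0},{"tx": 0,"ty": -53,"tz": 4,"roll": 0},{"tx": 0,"ty": -58,"tz": 12,"roll": 0},{"tx": -1,"ty": -58,"tz": 24,"roll": 0},{"tx": -1,"ty": -58,"tz": 37,"roll": 0},{"tx": -1,"ty": -58,"tz": 51,"roll": 0},{"tx": -2,"ty": -58,"tz": 65,"roll": 0},{"tx": -2,"ty": -58,"tz": 79,"roll": 0},{"tx": -2,"ty": -58,"tz": 93,"roll": 0},{"tx": -2,"ty": -58,"tz": 103,"roll": 0},{"tx": -2,"ty": -58,"tz": 108,"roll": 0}], grip=0)

```text
t: 43.67
eef_pos: [665.2, 63.2, 44.9]
tcp_rot: [3.137, -0.688, -0.017]
ft_force: [-0.8, -0.2, -0.1]
opening: 0.017
grip_force: 0.0
```

Call:
step_arm(moves=[{"tx": 0,"ty": 4,"tz": 0,"roll": 0},{"tx": 0,"ty": 12,"tz": 0,"roll": 0},{"tx": 0,"ty": 18,"tz": 0,"roll": 0},{"tx": 0,"ty": 22,"tz": 0,"roll": 0},{"tx": 0,"ty": 26,"tz": 0,"roll": 0},{"tx": 0,"ty": 31,"tz": 0,"roll": 0},{"tx": 0,"ty": 36,"tz": 0,"roll": 0},{"tx": 0,"ty": 41,"tz": 0,"roll": 0},{"tx": 0,"ty": 46,"tz": 0,"roll": 0},{"tx": 0,"ty": 50,"tz": 0,"roll": 0}])

```text
t: 44.5
eef_pos: [663.6, 12.9, 46.9]
tcp_rot: [3.137, -0.689, -0.017]
ft_force: [-0.1, 2.9, -0.3]
opening: 0.008
grip_force: 2.0
```

Call:
step_arm(moves=[{"tx": 0,"ty": 1,"tz": 0,"roll": 0},{"tx": 0,"ty": 2,"tz": 0,"roll": 0}])

```text
t: 44.67
eef_pos: [663.4, 11.0, 46.5]
tcp_rot: [3.137, -0.688, -0.018]
ft_force: [-0.3, 3.6, -1.0]
opening: 0.003
grip_force: 1.8
```

Call:
step_arm(moves=[{"tx": 0,"ty": 1,"tz": 0,"roll": 0},{"tx": 0,"ty": 1.5,"tz": 0,"roll": 0}])

```text
t: 44.83
eef_pos: [663.5, 9.9, 46.6]
tcp_rot: [3.137, -0.689, -0.017]
ft_force: [-1.1, 3.4, -1.3]
opening: 0.004
grip_force: 1.8
```

```bash
python3 - <<'E'
from h import *
s,R=show()
w=pickle.load(open("w13.pkl","rb"));h=cv2.cvtColor(w["pixels"],cv2.COLOR_BGR2HSV).astype(int)
# brightest V drop along rail columns: rail top front edge (bias check of yaw), z=50
for c in list(range(150,280,26))+list(range(365,390,8)): 
    v=h[150:260,c,2]; r=np.argsort(np.diff(v))[:3]+150; print(c,r,[plane(wray(w,(c,x)),50)[:2].round(1).tolist() for x in r[:2]])
E
```

```text
t 44.8333 pos [663.5   9.9  46.6] z [ 0.635 -0.016 -0.772] y [-0.02  -1.     0.004] j [-0.109  0.624  2.106  2.947  0.281 -1.455] F [-1.1  3.4 -1.3]
150 [221 178 177] [[678.6, 164.0], [727.5, 174.7]]
176 [208 168 207] [[691.3, 139.3], [737.5, 147.8]]
202 [207 166 233] [[691.2, 113.4], [737.9, 120.2]]
228 [211 164 232] [[686.1, 88.2], [738.5, 93.8]]
254 [219 218 232] [[677.3, 63.9], [678.3, 63.9]]
365 [219 220 161] [[675.4, -32.7], [674.4, -32.7]]
373 [220 219 162] [[674.3, -39.7], [675.3, -39.8]]
381 [220 219 233] [[674.2, -46.8], [675.2, -46.9]]
389 [233 157 208] [[661.5, -52.6], [743.4, -61.7]]
```

Copper (and probably white) sits about 0.06 rad askew from the side push, though the rail reference shows no bias. I'll square them with gentle front pushes at their left halves and then close the row with only the fingertips.

Call:
step_arm(moves=[{"tx": 0,"ty": -5,"tz": 0,"roll": 0},{"tx": -12,"ty": -6,"tz": -10,"roll": 0},{"tx": -35,"ty": -6,"tz": -28,"roll": 0},{"tx": -52,"ty": 0,"tz": -43,"roll": 0},{"tx": -58,"ty": 20,"tz": -48,"roll": 0},{"tx": -58,"ty": 50,"tz": -48,"roll": 0},{"tx": -58,"ty": 82,"tz": -48,"roll": 0},{"tx": -58,"ty": 110,"tz": -48,"roll": 0},{"tx": -58,"ty": 124,"tz": -48,"roll": 0},{"tx": -58,"ty": 128,"tz": -48,"roll": 0},{"tx": -50,"ty": 128,"tz": -41,"roll": 0},{"tx": -42,"ty": 128,"tz": -35,"roll": 0}])

```text
t: 45.83
eef_pos: [607.0, -116.7, 47.5]
tcp_rot: [3.137, -0.689, -0.019]
ft_force: [0.1, -0.9, -0.2]
opening: 0.005
grip_force: 0.0
```

Call:
step_arm(moves=[{"tx": 4,"ty": 0,"tz": 3.3,"roll": 0},{"tx": 8,"ty": 0,"tz": 6.7,"roll": 0}])

```text
t: 46.0
eef_pos: [617.7, -115.9, 47.5]
tcp_rot: [3.137, -0.689, -0.016]
ft_force: [0.4, 0.1, 0.4]
opening: 0.004
grip_force: 0.0
```

Call:
step_arm(moves=[{"tx": 1.5,"ty": 0,"tz": 1.3,"roll": 0},{"tx": 3,"ty": 0,"tz": 2.5,"roll": 0}])

```text
t: 46.17
eef_pos: [620.9, -116.4, 47.3]
tcp_rot: [3.137, -0.689, -0.016]
ft_force: [0.4, -0.3, -0.9]
opening: 0.002
grip_force: 0.0
```

Call:
step_arm(moves=[{"tx": 1.5,"ty": 0,"tz": 1.3,"roll": 0},{"tx": 3,"ty": 0,"tz": 2.5,"roll": 0}])

```text
t: 46.33
eef_pos: [624.4, -117.1, 47.3]
tcp_rot: [3.137, -0.689, -0.017]
ft_force: [-2.7, 0.7, 1.8]
opening: 0.004
grip_force: 1.3
```

```bash
python3 - <<'E'
from edge import *
from cell import optics
show();w=optics.read_camera("wrist"); cv2.imwrite("pics/w14.png",w["pixels"])
print(front(w,range(180,440,6)).round(0).tolist())
E
```

```text
t 46.3333 pos [ 624.4 -117.1   47.3] z [ 0.635 -0.016 -0.772] y [-0.02  -1.     0.004] j [-0.402  0.607  2.166  2.433  0.368 -1.199] F [-2.7  0.7  1.8]
n 26 yaw -0.011 x at mid 616.6 y span -158.3 -74.8
[[638.0, -48.0, 164.0, 216.0], [673.0, -46.0, 120.0, 158.0], [673.0, -49.0, 120.0, 158.0], [616.0, -61.0, 187.0, 258.0], [616.0, -63.0, 168.0, 258.0], [616.0, -66.0, 167.0, 257.0], [616.0, -69.0, 166.0, 257.0], [616.0, -72.0, 166.0, 257.0], [617.0, -75.0, 165.0, 256.0], [617.0, -78.0, 165.0, 256.0], [617.0, -80.0, 165.0, 256.0], [617.0, -83.0, 164.0, 255.0], [617.0, -86.0, 163.0, 255.0], [617.0, -88.0, 163.0, 254.0], [617.0, -91.0, 162.0, 254.0], [617.0, -94.0, 162.0, 254.0], [618.0, -97.0, 162.0, 253.0], [618.0, -99.0, 161.0, 253.0], [618.0, -102.0, 160.0, 253.0], [618.0, -105.0, 161.0, 253.0], [623.0, -113.0, 165.0, 242.0], [615.0, -115.0, 165.0, 258.0], [615.0, -118.0, 164.0, 257.0], [615.0, -120.0, 164.0, 257.0], [615.0, -123.0, 164.0, 257.0], [616.0, -126.0, 163.0, 256.0], [616.0, -128.0, 163.0, 256.0], [616.0, -131.0, 163.0, 256.0], [616.0, -134.0, 163.0, 255.0], [616.0, -136.0, 162.0, 255.0], [616.0, -139.0, 162.0, 255.0], [616.0, -142.0, 162.0, 254.0], [616.0, -144.0, 162.0, 254.0], [616.0, -147.0, 161.0, 254.0], [617.0, -150.0, 161.0, 253.0], [617.0, -153.0, 162.0, 253.0], [617.0, -156.0, 180.0, 252.0], [617.0, -158.0, 212.0, 252.0], [625.0, -162.0, 167.0, 236.0], [587.0, -160.0, 168.0, 316.0], [587.0, -163.0, 183.0, 316.0], [587.0, -166.0, 183.0, 315.0]]
```

Call:
step_arm(moves=[{"tx": 1.5,"ty": 0,"tz": 1.3,"roll": 0},{"tx": 2.3,"ty": 0,"tz": 1.9,"roll": 0}])

```text
t: 46.55
eef_pos: [626.7, -117.1, 47.1]
tcp_rot: [3.137, -0.688, -0.017]
ft_force: [-6.9, 4.2, 2.9]
opening: 0.007
grip_force: 3.2
```

Call:
step_arm(moves=[{"tx": 1.5,"ty": 0,"tz": 1.3,"roll": 0},{"tx": 2.3,"ty": 0,"tz": 1.9,"roll": 0}])

```text
t: 46.72
eef_pos: [628.7, -116.7, 46.7]
tcp_rot: [3.137, -0.686, -0.017]
ft_force: [-16.4, 5.3, 11.2]
opening: 0.005
grip_force: 8.6
```

Call:
step_arm(moves=[{"tx": -8,"ty": 0,"tz": -7,"roll": 0},{"tx": -15,"ty": -8,"tz": -13,"roll": 0},{"tx": -16,"ty": -30,"tz": -13,"roll": 0},{"tx": -16,"ty": -48,"tz": -13,"roll": 0},{"tx": -13,"ty": -51,"tz": -11,"roll": 0},{"tx": -8,"ty": -51,"tz": -7,"roll": 0},{"tx": -5,"ty": -51,"tz": -4,"roll": 0}])

```text
t: 47.3
eef_pos: [626.3, -66.8, 47.5]
tcp_rot: [3.137, -0.69, -0.017]
ft_force: [-2.9, 1.5, 1.5]
opening: 0.007
grip_force: 1.6
```

Call:
step_arm(moves=[{"tx": 1.5,"ty": 0,"tz": 1.3,"roll": 0},{"tx": 3,"ty": 0,"tz": 2.5,"roll": 0}])

```text
t: 47.47
eef_pos: [628.9, -67.0, 46.8]
tcp_rot: [3.137, -0.688, -0.018]
ft_force: [-6.3, 4.1, 2.6]
opening: 0.004
grip_force: 3.2
```

Call:
step_arm(moves=[{"tx": 1.5,"ty": 0,"tz": 1.3,"roll": 0},{"tx": 2.3,"ty": 0,"tz": 1.9,"roll": 0}])

```text
t: 47.63
eef_pos: [629.7, -66.6, 46.1]
tcp_rot: [3.137, -0.684, -0.018]
ft_force: [-23.4, 4.2, 14.6]
opening: 0.004
grip_force: 11.5
```

```bash
python3 - <<'E'
from edge import *
from cell import optics
show();w=optics.read_camera("wrist"); cv2.imwrite("pics/w15.png",w["pixels"])
print(front(w,range(150,520,8)).round(0)[:,:2].tolist())
E
```

```text
t 47.6333 pos [629.7 -66.6  46.1] z [ 0.632 -0.016 -0.775] y [-0.021 -1.     0.004] j [-0.289  0.606  2.175  2.636  0.347 -1.303] F [-23.4   4.2  14.6]
n 27 yaw -0.022 x at mid 618.5 y span -155.8 -43.6
[[639.0, 17.0], [639.0, 13.0], [639.0, 8.0], [639.0, 4.0], [617.0, -3.0], [618.0, -7.0], [618.0, -11.0], [618.0, -15.0], [618.0, -18.0], [618.0, -22.0], [618.0, -26.0], [619.0, -29.0], [619.0, -33.0], [619.0, -37.0], [619.0, -40.0], [620.0, -44.0], [620.0, -47.0], [685.0, -49.0], [621.0, -54.0], [619.0, -58.0], [619.0, -61.0], [619.0, -65.0], [619.0, -68.0], [619.0, -72.0], [619.0, -75.0], [619.0, -78.0], [619.0, -82.0], [619.0, -85.0], [619.0, -89.0], [619.0, -93.0], [619.0, -96.0], [619.0, -100.0], [602.0, -102.0], [647.0, -111.0], [619.0, -111.0], [618.0, -115.0], [618.0, -118.0], [618.0, -122.0], [618.0, -126.0], [617.0, -130.0], [618.0, -134.0], [618.0, -138.0], [618.0, -143.0], [617.0, -147.0], [617.0, -151.0], [617.0, -156.0], [589.0, -154.0]]
```

Call:
step_arm(moves=[{"tx": -8,"ty": 0,"tz": -7,"roll": 0},{"tx": -15,"ty": -8,"tz": -13,"roll": 0},{"tx": -16,"ty": -30,"tz": -13,"roll": 0},{"tx": -16,"ty": -52,"tz": -13,"roll": 0},{"tx": -13,"ty": -55,"tz": -11,"roll": 0},{"tx": -8,"ty": -55,"tz": -7,"roll": 0},{"tx": -5,"ty": -55,"tz": -4,"roll": 0}])

```text
t: 48.27
eef_pos: [628.0, -12.1, 47.1]
tcp_rot: [3.137, -0.69, -0.017]
ft_force: [-2.6, 1.6, 1.1]
opening: 0.0
grip_force: 1.6
```

Call:
step_arm(moves=[{"tx": 1.5,"ty": 0,"tz": 1.3,"roll": 0},{"tx": 3,"ty": 0,"tz": 2.5,"roll": 0}])

```text
t: 48.43
eef_pos: [630.1, -12.2, 46.3]
tcp_rot: [3.137, -0.687, -0.018]
ft_force: [-10.8, 5.8, 5.7]
opening: 0.005
grip_force: 5.8
```

Call:
step_arm(moves=[{"tx": 1.5,"ty": 0,"tz": 1.3,"roll": 0},{"tx": 3,"ty": 0,"tz": 2.5,"roll": 0}])

```text
t: 48.6
eef_pos: [630.9, -11.5, 45.3]
tcp_rot: [3.137, -0.682, -0.017]
ft_force: [-36.2, 8.8, 25.6]
opening: 0.006
grip_force: 18.5
```

Call:
step_arm(moves=[{"tx": -8,"ty": 0,"tz": -7,"roll": 0},{"tx": -20,"ty": -6,"tz": -16,"roll": 0},{"tx": -22,"ty": -22,"tz": -18,"roll": 0},{"tx": -11,"ty": -35,"tz": -27,"roll": 0},{"tx": 5,"ty": -37,"tz": -15,"roll": 0},{"tx": 20,"ty": -37,"tz": -3,"roll": 0},{"tx": 29,"ty": -37,"tz": 5,"roll": 0},{"tx": 32,"ty": -37,"tz": 8,"roll": 0}])

```text
t: 49.27
eef_pos: [667.3, 23.7, 61.3]
tcp_rot: [3.137, -0.691, -0.018]
ft_force: [-1.0, 0.5, 0.1]
opening: 0.006
grip_force: 0.0
```

Call:
step_arm(moves=[{"tx": 0,"ty": 4,"tz": 0,"roll": 0},{"tx": 0,"ty": 8,"tz": 0,"roll": 0},{"tx": 0,"ty": 11,"tz": 0,"roll": 0}])

```text
t: 49.52
eef_pos: [664.0, 13.0, 60.5]
tcp_rot: [3.137, -0.688, -0.018]
ft_force: [-1.6, 2.5, 1.6]
opening: 0.003
grip_force: 1.4
```

```bash
python3 - <<'E'
from edge import *
from cell import optics
show();w=optics.read_camera("wrist"); cv2.imwrite("pics/w16.png",w["pixels"])
print(front(w,range(300,600,8)).round(0)[:,:2].tolist())
E
```

```text
t 49.5167 pos [664.   13.   60.5] z [ 0.635 -0.016 -0.772] y [-0.021 -1.     0.004] j [-0.102  0.597  2.097  2.939  0.244 -1.439] F [-1.6  2.5  1.6]
n 35 yaw -0.474 x at mid 655.6 y span -139.2 23.7
[[692.0, 24.0], [692.0, 20.0], [691.0, 16.0], [691.0, 11.0], [691.0, 7.0], [691.0, 3.0], [691.0, -1.0], [692.0, -5.0], [692.0, -9.0], [692.0, -13.0], [692.0, -18.0], [692.0, -22.0], [692.0, -26.0], [692.0, -30.0], [692.0, -35.0], [632.0, -32.0], [625.0, -35.0], [624.0, -39.0], [624.0, -43.0], [738.0, -68.0], [630.0, -52.0], [624.0, -55.0], [623.0, -59.0], [623.0, -63.0], [623.0, -68.0], [623.0, -72.0], [623.0, -77.0], [623.0, -81.0], [623.0, -86.0], [623.0, -91.0], [623.0, -96.0], [648.0, -108.0], [631.0, -109.0], [638.0, -117.0], [638.0, -122.0], [637.0, -128.0], [634.0, -134.0], [630.0, -139.0]]
```

Now the final closing push, in small steps.

Call:
step_arm(moves=[{"tx": 0,"ty": 1,"tz": 0,"roll": 0},{"tx": 0,"ty": 2,"tz": 0,"roll": 0}])

```text
t: 49.73
eef_pos: [664.5, 11.8, 60.9]
tcp_rot: [3.137, -0.689, -0.017]
ft_force: [-1.1, 4.4, 1.1]
opening: 0.007
grip_force: 2.0
```

Call:
step_arm(moves=[{"tx": 0,"ty": 1,"tz": 0,"roll": 0},{"tx": 0,"ty": 1.5,"tz": 0,"roll": 0}])

```text
t: 49.9
eef_pos: [664.6, 10.3, 60.7]
tcp_rot: [3.137, -0.689, -0.017]
ft_force: [-0.8, 2.2, -0.5]
opening: 0.003
grip_force: 1.2
```

Call:
step_arm(moves=[{"tx": 0,"ty": 1,"tz": 0,"roll": 0},{"tx": 0,"ty": 1,"tz": 0,"roll": 0}])

```text
t: 50.07
eef_pos: [664.7, 9.4, 60.7]
tcp_rot: [3.137, -0.689, -0.017]
ft_force: [-0.9, 2.9, -0.6]
opening: 0.007
grip_force: 1.2
```

Call:
step_arm(moves=[{"tx": 0,"ty": 0.8,"tz": 0,"roll": 0},{"tx": 0,"ty": 0.8,"tz": 0,"roll": 0}])

```text
t: 50.23
eef_pos: [664.7, 8.6, 60.8]
tcp_rot: [3.137, -0.689, -0.017]
ft_force: [-1.1, 3.3, -0.7]
opening: 0.008
grip_force: 1.6
```

Call:
step_arm(moves=[{"tx": 0,"ty": 0.8,"tz": 0,"roll": 0},{"tx": 0,"ty": 0.8,"tz": 0,"roll": 0}])

```text
t: 50.4
eef_pos: [664.7, 7.7, 60.8]
tcp_rot: [3.137, -0.689, -0.017]
ft_force: [-0.9, 3.8, -0.8]
opening: 0.004
grip_force: 1.7
```

Call:
step_arm(moves=[{"tx": 0,"ty": 0.8,"tz": 0,"roll": 0},{"tx": 0,"ty": 0.8,"tz": 0,"roll": 0}])

```text
t: 50.57
eef_pos: [664.6, 7.1, 60.8]
tcp_rot: [3.137, -0.689, -0.017]
ft_force: [-1.5, 5.7, -1.1]
opening: 0.004
grip_force: 2.7
```

Call:
step_arm(moves=[{"tx": 0,"ty": 0.8,"tz": 0,"roll": 0},{"tx": 0,"ty": 0.8,"tz": 0,"roll": 0}])

```text
t: 50.73
eef_pos: [664.6, 6.9, 60.8]
tcp_rot: [3.137, -0.689, -0.016]
ft_force: [-1.0, 10.6, -0.5]
opening: 0.007
grip_force: 5.1
```

Call:
step_arm(moves=[{"tx": 0,"ty": 0.8,"tz": 0,"roll": 0},{"tx": 0,"ty": 0.8,"tz": 0,"roll": 0}])

```text
t: 50.9
eef_pos: [664.6, 6.8, 60.9]
tcp_rot: [3.137, -0.689, -0.014]
ft_force: [-0.8, 16.1, -0.9]
opening: 0.004
grip_force: 7.8
```

```bash
python3 - <<'E'
from edge import *
from cell import optics
show();w=optics.read_camera("wrist"); pickle.dump(w,open("w17.pkl","wb"))
print(front(w,range(370,560,6),r0=180).round(0).tolist())
E
```

```text
t 50.9 pos [664.6   6.8  60.9] z [ 0.636 -0.014 -0.772] y [-0.018 -1.     0.004] j [-0.116  0.597  2.097  2.894  0.247 -1.409] F [-0.8 16.1 -0.9]
n 25 yaw -0.189 x at mid 629.2 y span -101.7 -14.9
[[639.0, -15.0, 238.0, 300.0], [639.0, -18.0, 238.0, 300.0], [639.0, -20.0, 238.0, 300.0], [640.0, -23.0, 238.0, 299.0], [639.0, -26.0, 238.0, 299.0], [639.0, -29.0, 238.0, 299.0], [639.0, -32.0, 238.0, 299.0], [639.0, -35.0, 238.0, 299.0], [635.0, -37.0, 238.0, 308.0], [630.0, -40.0, 238.0, 317.0], [625.0, -42.0, 238.0, 328.0], [625.0, -45.0, 239.0, 328.0], [624.0, -48.0, 268.0, 328.0], [625.0, -51.0, 315.0, 327.0], [645.0, -57.0, 238.0, 286.0], [625.0, -57.0, 238.0, 326.0], [625.0, -60.0, 238.0, 326.0], [624.0, -63.0, 238.0, 326.0], [624.0, -67.0, 238.0, 326.0], [624.0, -70.0, 238.0, 325.0], [624.0, -73.0, 238.0, 325.0], [624.0, -77.0, 238.0, 324.0], [624.0, -80.0, 238.0, 324.0], [624.0, -83.0, 238.0, 323.0], [624.0, -87.0, 238.0, 323.0], [624.0, -91.0, 238.0, 322.0], [624.0, -94.0, 239.0, 322.0], [624.0, -98.0, 248.0, 321.0], [623.0, -102.0, 274.0, 321.0], [646.0, -111.0, 240.0, 278.0], [629.0, -111.0, 240.0, 310.0], [632.0, -116.0, 240.0, 303.0]]
```

The row is firm at 16 N. I'll retreat and check it from in front.

Call:
step_arm(moves=[{"tx": 0,"ty": -4,"tz": 0,"roll": 0},{"tx": 0,"ty": -9,"tz": -3,"roll": 0},{"tx": 0,"ty": -10,"tz": -20,"roll": 0},{"tx": 0,"ty": -10,"tz": -45,"roll": 0},{"tx": 0,"ty": -5,"tz": -68,"roll": 0},{"tx": 0,"ty": 10,"tz": -88,"roll": 0},{"tx": 0,"ty": 35,"tz": -100,"roll": 0},{"tx": 0,"ty": 60,"tz": -103,"roll": 0},{"tx": 0,"ty": 80,"tz": -105,"roll": 0},{"tx": 0,"ty": 88,"tz": -105,"roll": 0},{"tx": 0,"ty": 88,"tz": -105,"roll": 0}])

```text
t: 51.87
eef_pos: [596.2, -83.9, 143.1]
tcp_rot: [3.136, -0.69, -0.02]
ft_force: [0.2, 1.6, 0.6]
opening: 0.004
grip_force: 0.0
```

```bash
python3 - <<'E'
from edge import *
from cell import optics
show();w=optics.read_camera("wrist"); pickle.dump(w,open("w18.pkl","wb")); cv2.imwrite("pics/w18.png",w["pixels"])
P=front(w,range(150,520,4),r0=150);q=P[np.abs(P[:,0]-619)<8]
s=np.split(q,np.flatnonzero(np.abs(np.diff(q[:,1]))>5)+1)
for k in s:
    if len(k)>6: f=np.polyfit(k[2:-2,1],k[2:-2,0],1); print("y",k[0,1].round(1),k[-1,1].round(1),"yaw",-f[0].round(3),"x",k[:,0].mean().round(1))
h=cv2.cvtColor(w["pixels"],cv2.COLOR_BGR2HSV).astype(int)
for row in (230,):
    sat=h[row,:,1]; m=(h[row,:,0]>=11)&(h[row,:,0]<=24)&(sat>60)&(h[row,:,2]>90); e=np.flatnonzero(np.diff(m.astype(int))); print(row,[(int(c),plane(wray(w,(c,row)),96)[1].round(1)) for c in e])
# bookend base front-left corner region relative to before (z=24)
from h import proj
T=optics.read_camera("top")["pixels"];T0=pickle.load(open("d0.pkl","rb"))["top"]["pixels"]
for r in (222,228,232):
    a=cv2.inRange(cv2.cvtColor(T0[r:r+1,395:420],cv2.COLOR_BGR2HSV),(15,120,60),(30,255,255)).ravel();b=cv2.inRange(cv2.cvtColor(T[r:r+1,395:420],cv2.COLOR_BGR2HSV),(15,120,60),(30,255,255)).ravel()
    print(r,np.flatnonzero(a)+395,np.flatnonzero(b)+395)
E
```

```text
t 51.8667 pos [596.2 -83.9 143.1] z [ 0.637 -0.018 -0.771] y [-0.024 -1.     0.005] j [-0.352  0.378  2.181  1.948  0.219 -0.646] F [0.2 1.6 0.6]
n 52 yaw -0.163 x at mid 618.7 y span -157.8 11.8
y -6.5 -50.8 yaw -0.003 x 619.7
y -59.4 -104.9 yaw -0.013 x 618.8
y -113.5 -157.8 yaw -0.001 x 617.6
230 [(67, np.float64(138.9)), (211, np.float64(-1.2)), (212, np.float64(-2.0)), (276, np.float64(-51.5)), (281, np.float64(-55.3)), (282, np.float64(-56.0)), (284, np.float64(-57.5)), (351, np.float64(-107.2)), (353, np.float64(-108.7)), (354, np.float64(-109.5)), (358, np.float64(-112.5)), (423, np.float64(-162.6)), (424, np.float64(-163.4)), (462, np.float64(-195.0))]
222 [400 401 402 403 404 405 406 407 408 409 410 411 412] [395 396 397 398 399 400 403 404 405 406 407 408 409 410 411 412]
228 [400 401 402 403 404 405 406 407 408 409 410 411 412] [395 396 397 398 399 400 401 402 403 404 405 406 407 408 409 410 411 412]
232 [400 401 402 403 404 405 406 407 408 409 410 411 412] [400 401 402 403 404 405 406 407 408 409 410 411 412]
```

```bash
python3 -c "
from cell import env
print(env.job_done())"
```

```text
the job is handed in; nothing more can be done
None
```

I handed the job in at about 52 s with the three tins in one row against the bookend (white, copper, green), but the hand-in returned no verdict, so I don't know how it was judged. In my last images they stood about 56 mm apart centre to centre, within 0.02 rad of square, in line along the rail, and the bookend hadn't visibly moved.

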